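Clear the indexing turret's beds

ROBOT

A 6-joint arm with a two-finger parallel gripper is mounted at the origin on the work surface. World frame = base frame: x ahead of the robot, y to its left, z up, the work surface at z = 0. Lengths are in m, angles in rad, forces in N, time in s.
With the tool pointing down it reaches from about 0.15 to 0.775 m from the base axis. Payload 6.1 kg.
Tool frame: the origin (TCP) lies at the very end of the fingers, on their centre line; the grasp point (between the pads) lies 19 mm behind it; z points along the fingers, x is the direction in which the jaws open and shut, and the axes are right-handed (so a half turn about z gives the same grasp; the last joint's range is limited). The gripper opens to 85 mm and grips with 20 to 120 N. Pads are 22 mm wide; open, the fingers measure 114 mm over their backs; the gripper's body (76 mm by 85 mm) begins 54 mm behind the grasp point. The pads swing forward as they close: fully open they stand 13 mm farther back than shut.
Start: joints at [-1.264, 0.126, -0.04, 1.405, 0, 1.571], TCP at [0.159, -0.5, 0.204] pointing down, gripper open.
Joint ranges: [-2.72, 2.72], [-0.95, 1.95], [-1.27, 1.35], [-1.78, 2.02], [-1.46, 1.47], [-3.14, 3.14]. Speed limits (rad/s): [2.39, 2.39, 3.01, 3.14, 3.14, 3.14].

INTERFACE

Orientations are given as a unit quaternion [x, y, z, w].
In Python, from plant import telemetry, imaging, order gives the robot as it stands.
- The arm moves only by the shell command python3 -m pendant 'ROWS'. ROWS is JSON, a list of rows, each a list of 3 entries, a list of its own where there are three numbers: the shift along the world's x, y, z in m, then the turn about the world's z in rad, then the closure in counts, from 0 (fully open) to 255 (shut). In form: [[[tx, ty, tz], spin, fingers], ...]. A call has 1 to 8 rows; each row shifts and turns the commanded pose from where the row before left it; what a row does not reach is not made up. A row lasts 1/10 s, in which the tool goes at most 50 mm and 8.59 degrees, less where a joint would pass 70% of its speed; a pose out of reach is approached as far as the arm can. A call with a gripper value outside its range is refused whole. The fingers move at their own pace and stop on an object; the grip force is fixed at half the most. Time passes only in rows, so rows that do not move let the fingers close. It gives the time, the measured TCP pose, the force and the opening at its end, in the units of the state.
- telemetry.get_state(): the state, without advancing time (a new reading comes with each control period).
- imaging.camera(name): name is "scene" or "top" or "wrist"; returns (picture, depth): 480x640x3 uint8, red, green, blue; 480x640 float32, m along the optical axis (not along the pixel's ray), 0 where there is no reading.
- imaging.calibration(name): a dict with "fx", "fy", "cx", "cy" (pixels), "camera_from_world" (4x4, takes a point from world to camera coordinates). Camera axes: x right, y down, z forward; pixel columns grow to the right and rows downward; lengths in m; the calibration is good to about 2 mm. A picture is of the moment at which its call begins: read the wrist's pose just before it. calibration takes no time and is no camera call; for the wrist camera it gives the pose at the moment of the call.
- order.sign_off(): hands the job in, once; it reports no verdict.
The state is a dict: "t": time; "q": joint angles; "joint_velocities": joint speeds; "joint_torque": joint torques, N m; "tool_pos": TCP position; "ee_rot": TCP orientation; "wrist_force": force on the tool from outside, world axes, zero at the start; "moment": the same for the moment, N m; "gripper_width": finger opening in m.
Only numpy, scipy, OpenCV 4.12 (cv2) and the standard library are available. Lean on these libraries where they do the work, as an engineer would, in place of code of your own. Each camera call takes 0.05 s, during which the arm holds its last target.

TASK

Clear the three-bed indexing turret: with the brush, not your fingers, sweep every offcut outwards from its own bed over the rim into the yellow-edged scrap tray, turning the turret by its upright handles so that each bed with scrap on it clicks into place in front of the tray for its sweep. A piece that has strayed off the beds may be picked up by hand and put in the tray. Finish with all scrap lying in the tray, the blue bed clicked into place in front of the tray and the brush standing on the middle of its black pad, and leave the other things on the bench alone.

Things in the scene. Friction and masses are not known exactly. Their poses are not given: they have to be found in the camera images.
- machine: Fixed base of the indexing machine, a blue round foot with a yellow-edged scrap tray joined to its -y side. Origin: on the turret's vertical axis, at bench height. z up; its -y axis points from the turret axis to the middle of the scrap tray.
- turret (a joint): Turret angle in rad, anticlockwise from above, endless. It clicks into a detent every 120 degrees (0, +-2.094, ..) with a bed facing the tray, at 0 the blue one. Between detents it resists with up to 0.45 N m, plus 0.4 N m per rad/s of damping; turned more than 60 degrees on, it draws itself slowly (1 to 4 s) into the next detent. Disc of radius 170 mm, top 60 mm above the bench.
- handle_blue (a point): Top of one of three upright handles on the turret, 130 mm above the bench, 130 mm from the turret axis, straight across the axis from the blue bed. A steel pin 18 mm thick, its upper 34 mm in a black sleeve 23 mm thick, 70 mm tall above the disc. Push it sideways with closed fingers to turn the turret.
- handle_yellow (a point): Top of one of three upright handles on the turret, 130 mm above the bench, 130 mm from the turret axis, straight across the axis from the yellow bed. A steel pin 18 mm thick, its upper 34 mm in a black sleeve 23 mm thick, 70 mm tall above the disc. Push it sideways with closed fingers to turn the turret.
- handle_green (a point): Top of one of three upright handles on the turret, 130 mm above the bench, 130 mm from the turret axis, straight across the axis from the green bed. A steel pin 18 mm thick, its upper 34 mm in a black sleeve 23 mm thick, 70 mm tall above the disc. Push it sideways with closed fingers to turn the turret.
- bed_blue (a point): Point on the floor of the blue bed, 118 mm from the turret axis on the bed's centre line. The bed is a blue area in a channel 128 mm wide, open at the rim (170 mm from the axis) and towards the open middle of the disc, between two walls 6 mm thick and 28 mm high that run from 80 to 154 mm from the axis.
- bed_yellow (a point): Point on the floor of the yellow bed, 118 mm from the turret axis on the bed's centre line. The bed is a yellow area in a channel 128 mm wide, open at the rim (170 mm from the axis) and towards the open middle of the disc, between two walls 6 mm thick and 28 mm high that run from 80 to 154 mm from the axis.
- bed_green (a point): Point on the floor of the green bed, 118 mm from the turret axis on the bed's centre line. The bed is a green area in a channel 128 mm wide, open at the rim (170 mm from the axis) and towards the open middle of the disc, between two walls 6 mm thick and 28 mm high that run from 80 to 154 mm from the axis.
- tray (a point): Centre of the floor of the scrap tray, 4 mm above the bench; axes as the machine's. Inside 226 mm (x) by 165 mm (y); side walls 50 mm high, outer wall 80 mm high above the bench; on the inner side it runs in under the turret's rim, so what is pushed over the rim there drops in.
- pad_top (a point): Centre of the top of the brush's parking pad, a black rubber mat 100 x 150 x 4 mm (x, y, z) fixed on the bench.
- brush: Bench brush standing on its bristles. Origin: centre of the bristles' underside; z up along the handle, y along the head, which is the same front and back. Grey bristles 30 x 104 mm, 25 mm high, under a wooden block 34 x 108 x 20 mm; upright red handle 28 x 28 mm square, from 45 to 120 mm above the underside. 160 g. It sweeps along its x, bristles just on the floor of the bed.
- scrap1: Offcut of scrap that may be absent (then None), lying on one of the turret's beds. Origin: centre of its underside; x along its length. White plastic duct, U-shaped, open upwards, 50 x 36 x 30 mm (x, y, z), walls 4 mm.
- scrap2: Offcut of scrap that may be absent (then None), lying on one of the turret's beds. Origin: centre of its underside; x along its length. Aluminium profile block, 48 x 30 x 30 mm.
- scrap3: Offcut of scrap that may be absent (then None), lying on one of the turret's beds. Origin: centre of its underside; x along its length. Orange terminal strip, 52 x 32 x 26 mm.
- scrap4: Offcut of scrap that may be absent (then None), lying on one of the turret's beds. Origin: centre of its underside; x along its length. Aluminium profile block, 48 x 30 x 30 mm.
- scrap5: Offcut of scrap that may be absent (then None), lying on one of the turret's beds. Origin: centre of its underside; x along its length. Orange terminal strip, 52 x 32 x 26 mm.
- scrap6: Offcut of scrap that may be absent (then None), lying on one of the turret's beds. Origin: centre of its underside; x along its length. White plastic duct, U-shaped, open upwards, 50 x 36 x 30 mm (x, y, z), walls 4 mm.
- spool_red: Bystander: red wire spool, 80 mm diameter, 55 mm high, on the bench. Origin under its centre.
- spool_grey: Bystander: grey wire spool, 80 mm diameter, 55 mm high, on the bench. Origin under its centre.
- meter: Bystander: yellow multimeter lying on the bench, 160 x 85 x 35 mm. Origin under its centre.
- driver: Bystander: red screwdriver, 200 mm long, lying on the bench. Origin under its middle.
- mug: Bystander: blue mug, 80 mm wide, 90 mm high, handle at +y. Origin under its centre.

How it is judged:
By the outcome, as a careful person would: the job done as asked, in the order asked, and still so for the second after the job is handed in, with the robot touching nothing.
Of scrap1, scrap2, scrap3, scrap4, scrap5, scrap6 only 4 to 6 are there at a start; the rules pass over those that are not, and their reading is None.
At some moment in a run one of scrap1, scrap2, scrap3, scrap4, scrap5, scrap6 may be knocked a few centimetres aside while the robot is not near it.
It also fails if it takes over 210 s, if anything falls off the work surface, if the arm or the gripper's body presses on something with over 40 N, if the wrist force passes 120 N, or if a joint passes its speed limit or range.

## Working session

There is one attempt and no reset: what is moved stays moved. The work goes in short steps, Python scripts to look and compute and a shell command to move; the robot and the scene stay as the last step left them, time stands still between calls to the robot, and variables do not carry over. Pictures are saved under pics/ and viewed, and the job is handed in when it is done.

```bash
ls; mkdir -p pics; python3 - <<'E'
from plant import telemetry, imaging
import cv2
print(telemetry.get_state())
for n in("scene","top","wrist"):
    p,d=imaging.camera(n); cv2.imwrite(f"pics/a_{n}.png",p[:,:,::-1]); c=imaging.calibration(n); print(n,c)
E
```

```text
pics
{'t': 0.0, 'q': array([-1.26402775e+00,  1.26380806e-01, -4.06022833e-02,  1.40541289e+00,
       -2.07009727e-06,  1.57081617e+00]), 'joint_velocities': array([-0.00224319,  0.0002209 , -0.00146934,  0.00139288,  0.00071918,
       -0.00127726]), 'joint_torque': array([-6.55762669e-04, -4.35913610e+01,  3.52924454e+01,  1.74352195e-02,
        9.50831077e-05,  9.71036457e-06]), 'tool_pos': array([ 0.15840115, -0.50005607,  0.20293071]), 'ee_rot': array([ 8.06833290e-01, -5.90778641e-01, -6.45948906e-04, -4.71673523e-04]), 'wrist_force': array([-0.25510058, -0.95339513,  0.18451952]), 'moment': array([-0.02076898, -0.00772121,  0.02803832]), 'gripper_width': 0.08513029303599484}
scene {'fx': 480.98829746807826, 'fy': 480.98829746807826, 'cx': 313.9495398999143, 'cy': 233.89879931625038, 'camera_from_world': array([[-0.57176308,  0.82035081, -0.01056044,  0.27753285],
       [ 0.70830934,  0.48709604, -0.51091617, -0.34254606],
       [-0.41398655, -0.29960306, -0.85956567,  1.35798416],
       [ 0.        ,  0.        ,  0.        ,  1.        ]])}
top {'fx': 519.8199605896551, 'fy': 519.8199605896551, 'cx': 320.13494459234, 'cy': 240.42013549100793, 'camera_from_world': array([[ 0.02547864, -0.99932477,  0.02647326,  0.01748976],
       [-0.98689406, -0.0293652 , -0.15867516,  0.5342455 ],
       [ 0.15934541, -0.02208348, -0.98697587,  1.09998013],
       [ 0.        ,  0.        ,  0.        ,  1.        ]])}
wrist {'fx': 364.2791640615068, 'fy': 364.2791640615068, 'cx': 316.33484359217226, 'cy': 237.50356804656403, 'camera_from_world': array([[ 0.30251002, -0.9531441 , -0.00200472, -0.52431482],
       [-0.90709008, -0.28853796,  0.30648561, -0.04108618],
       [-0.29270339, -0.0908965 , -0.95187318,  0.38147857],
       [ 0.        ,  0.        ,  0.        ,  1.        ]])}
```

View pics/a_scene.png

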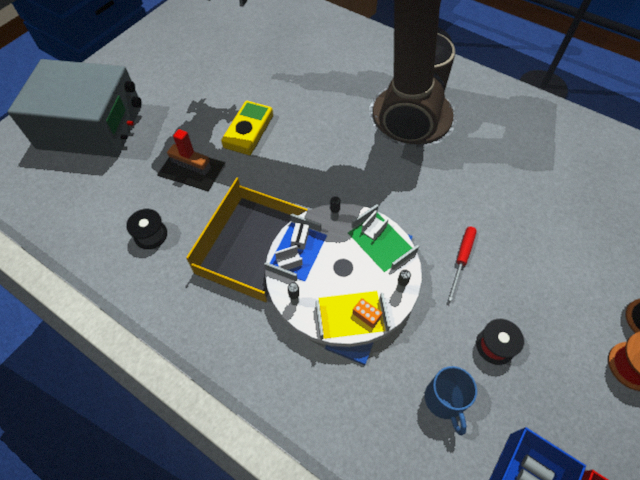

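View pics/a_top.png

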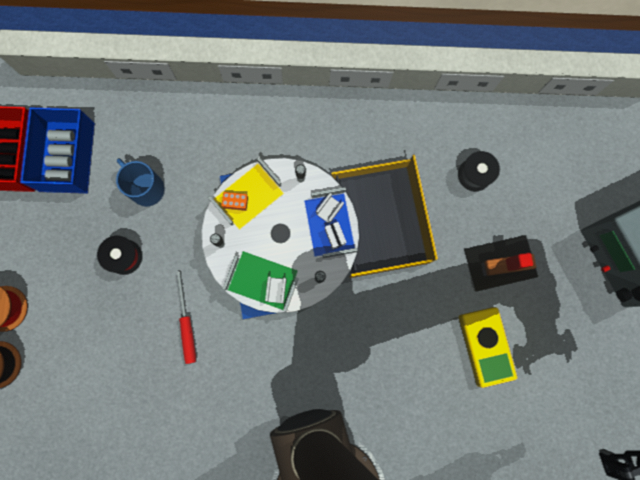

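```bash
cat > h.py <<'E'
from plant import telemetry, imaging
import numpy as np, cv2
def cloud(n):
    p,d=imaging.camera(n); c=imaging.calibration(n)
    v,u=np.mgrid[0:480,0:640]
    P=np.stack([(u-c['cx'])/c['fx']*d,(v-c['cy'])/c['fy']*d,d],-1)
    T=np.linalg.inv(c['camera_from_world'])
    W=P@T[:3,:3].T+T[:3,3]; W[d<=0]=np.nan
    return p,W
def rayz(n,uv,z):
    c=imaging.calibration(n);T=np.linalg.inv(c['camera_from_world'])
    r=T[:3,:3]@np.array([(uv[0]-c['cx'])/c['fx'],(uv[1]-c['cy'])/c['fy'],1]);o=T[:3,3]
    return o+r*(z-o[2])/r[2]
def hsv(p): return cv2.cvtColor(p,cv2.COLOR_RGB2HSV)
E
python3 - <<'E'
from h import *
p,W=cloud("top"); np.savez("top0.npz",p=p,W=W)
H=hsv(p)
def big(m,name):
    n,l,s,c=cv2.connectedComponentsWithStats(m.astype(np.uint8))
    for i in np.argsort(-s[1:,4])[:3]+1:
        if s[i,4]>60:
            k=l==i; print(name,s[i],np.nanmedian(W[k],0).round(3), cv2.minAreaRect(np.argwhere(k)[:,::-1].astype(np.float32)))
h,s,v=H[...,0],H[...,1],H[...,2]
z=W[...,2]
t=(abs(z-.06)<.004)
cx=np.argwhere(t&(np.hypot(W[...,0]-.5,W[...,1])<.35))
xy=np.array([W[a,b,:2] for a,b in cx]); 
# circle via hull
hull=cv2.convexHull(xy.astype(np.float32))
print("disc",cv2.minEnclosingCircle(hull))
big((h>100)&(h<125)&(s>150)&(v>80)&t,"blue")
big((h>20)&(h<35)&(s>150)&t,"yel")
big((h>50)&(h<80)&(s>120)&t,"green")
big((h<8)&(s>150)&(z>.08)&(z<.15),"red")
big((z>.11)&(z<.14)&(np.hypot(W[...,0]-.5,W[...,1])<.25),"handles")
big((h>20)&(h<30)&(s>150)&(z>.04)&(z<.09)&(W[...,1]<-.05),"tray")
big((v<50)&(abs(z-.004)<.004)&(W[...,1]<-.3),"pad")
E
python3 - <<'E'
import cv2
p=cv2.imread('pics/a_top.png'); cv2.imwrite('pics/b.png',cv2.resize(p[130:330,190:450],(780,600),interpolation=cv2.INTER_CUBIC))
E
```

```text
disc ((0.5900377631187439, -0.008962128311395645), 0.30487537384033203)
blue [ 305  194   49   61 1146] [0.564 0.029 0.061] ((329.0218811035156, 224.11489868164062), (55.71263122558594, 39.667762756347656), 79.2156982421875)
yel [ 221  164   62   65 1542] [0.634 0.182 0.061] ((248.36119079589844, 195.67532348632812), (39.14524841308594, 57.04437255859375), 50.90614318847656)
green [ 228  252   69   57 1627] [0.451 0.167 0.061] ((261.9796447753906, 279.95703125), (58.05165481567383, 40.96576690673828), 19.653825759887695)
red [511 253  22  17 285] [ 0.491 -0.381  0.122] ((521.4729614257812, 260.8378601074219), (14.302711486816406, 21.371868133544922), 80.53767395019531)
handles [295 164  11  13 111] [0.665 0.079 0.13 ] ((300.0, 170.0), (12.0, 10.0), 90.0)
handles [315 271  11  12 105] [0.447 0.033 0.131] ((320.0, 276.5), (11.0, 10.0), 90.0)
handles [214 233   9  13  88] [0.515 0.242 0.13 ] ((218.0, 239.0), (12.0, 8.0), 90.0)
tray [358 155  80 121 944] [ 0.592 -0.18   0.053] ((386.6487731933594, 215.86097717285156), (107.97733306884766, 80.80839538574219), 77.90524291992188)
pad [ 465  236   73   55 1799] [ 0.505 -0.37   0.004] ((500.7353210449219, 262.94122314453125), (44.38401794433594, 64.99954986572266), 75.96376037597656)
pad [464 182  21   9  75] [ 0.676 -0.319  0.005] ((473.4705810546875, 186.88233947753906), (20.608394622802734, 6.2909836769104), 12.52880859375)
```

View pics/b.png

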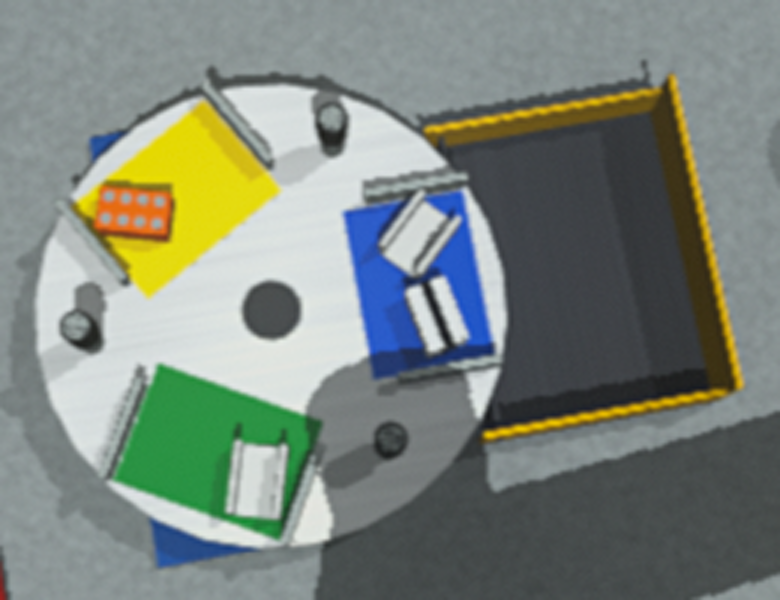

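View pics/a_wrist.png

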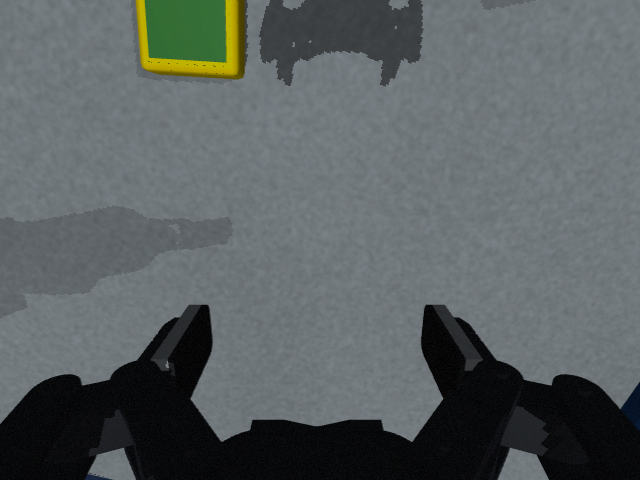

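```bash
python3 - <<'E'
from h import *
f=np.load("top0.npz");p,W=f['p'],f['W'];H=hsv(p);h,s,v=H[...,0],H[...,1],H[...,2];x,y,z=W[...,0],W[...,1],W[...,2]
Hs=np.array([[.665,.079],[.447,.033],[.515,.242]])
# handle centers from means
for i,a in enumerate(Hs):
    k=(np.hypot(x-a[0],y-a[1])<.02)&(z>.125)&(z<.14); Hs[i]=[(x[k].min()+x[k].max())/2,(y[k].min()+y[k].max())/2]
c=Hs.mean(0);print(Hs,c,np.hypot(*(Hs-c).T),np.degrees(np.arctan2(*(c-Hs).T[::-1])))
k=(h>18)&(h<32)&(s>120)&(y<-.02)&(y>-.27)&(z<.1)
def fit(k,n):
    q=np.stack([x[k],y[k]],1).astype(np.float32); l=cv2.fitLine(q,cv2.DIST_HUBER,0,.001,.001).ravel(); print(n,k.sum(),l,np.degrees(np.arctan2(l[1],l[0])))
fit(k&(abs(z-.05)<.004)&(x>.55)&(y>-.17),"w1");fit(k&(abs(z-.05)<.004)&(x<.52)&(y>-.18),"w2");fit(k&(abs(z-.08)<.004),"outer")
def rect(k,n):
    q=np.stack([x[k],y[k]],1).astype(np.float32); print(n,k.sum(),cv2.minAreaRect(q),q.min(0),q.max(0))
B=(abs(x-.5)<.1)&(abs(y+.36)<.12)
for a,b,n in((.11,.14,"top"),(.043,.055,"block")):
    kk=B&(z>a)&(z<b); print(n); rect(kk,n); print(z[kk].mean())
k=B&(v<60)&(z<.012)&(z>-.002); k=cv2.morphologyEx(k.astype(np.uint8),cv2.MORPH_OPEN,np.ones((3,3)))>0; rect(k,"pad")
E
python3 - <<'E'
import cv2
p=cv2.imread('pics/a_top.png'); cv2.imwrite('pics/c.png',cv2.resize(p[215:315,445:575],(780,600),interpolation=cv2.INTER_CUBIC))
E
```

```text
[[0.66715269 0.07954328]
 [0.44709556 0.03265471]
 [0.51727198 0.24576202]] [0.54384008 0.11932001] [0.12956924 0.129886   0.12920312] [162.12195077  41.85449413 -78.13359343]
w1 167 [ 0.19899003 -0.9800015   0.7030705  -0.07760396] -78.52209
w2 149 [ 0.20630036 -0.9784887   0.47420555 -0.10898113] -78.09436
outer 238 [ 0.97889817  0.20434853  0.6065551  -0.19126998] 11.791366
top
top 210 ((0.4928339719772339, -0.3876560628414154), (0.028337860479950905, 0.028369305655360222), 7.4446916580200195) [ 0.4778253  -0.40211767] [ 0.5073367  -0.37246037]
0.12259474947012478
block
block 402 ((0.49299031496047974, -0.3877638578414917), (0.03406339883804321, 0.10788717865943909), 9.526670455932617) [ 0.46919554 -0.4426782 ] [ 0.5161945  -0.33303744]
0.048968772936416216
pad 2000 ((0.5007964372634888, -0.38075852394104004), (0.10117506980895996, 0.15397825837135315), 14.500356674194336) [ 0.43472078 -0.46515074] [ 0.5645458 -0.2989717]
```

View pics/c.png

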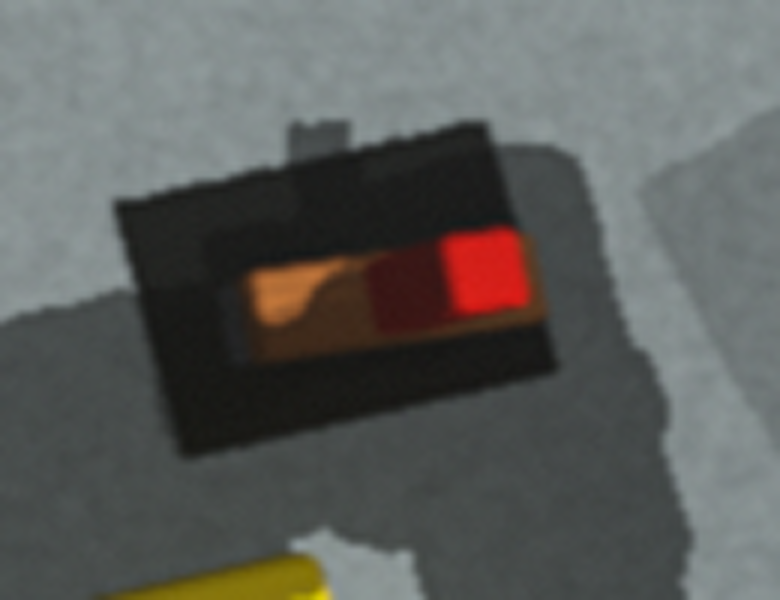

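```bash
python3 -m pendant '[[[0.04,0.014,0],0.143,0],[[0.042,0.014,0],0.143,0],[[0.042,0.014,0],0.143,0],[[0.042,0.014,0],0.143,0],[[0.042,0.014,0],0.143,0],[[0.042,0.014,0],0.143,0],[[0.042,0.014,0],0.143,0],[[0.042,0.014,0],0.143,0]]'; python3 -m pendant '[[[0,0,0],0.143,0],[[0,0,0],0.142,0],[[0,0,0],0,0]]'
```

```text
t: 1.0
tool_pos: [0.4941, -0.3876, 0.2035]
ee_rot: [0.998, -0.057, -0.0, 0.0]
wrist_force: [-0.3, -1.6, 0.2]
gripper_width: 0.0856
t: 1.3
tool_pos: [0.4929, -0.388, 0.2031]
ee_rot: [0.997, 0.083, -0.0, -0.0]
wrist_force: [0.2, -0.0, 1.6]
gripper_width: 0.0855
```

```bash
python3 -m pendant '[[[0,0,-0.04],0,0],[[0,0,-0.043],0,0],[[0,0,-0.04],0,0],[[0,0,0],0,0],[[0,0,0],0,255],[[0,0,0],0,255],[[0,0,0],0,255],[[0,0,0],0,255]]'; python3 -m pendant '[[[0,0,0],0,255],[[0,0,0],0,255],[[0,0,0.03],0,255],[[0,0,0.03],0,255],[[0,0,0],0,255]]'; python3 - <<'E'
from h import *
p,W=cloud("scene"); cv2.imwrite("pics/d.png",p[:,:,::-1])
p,W=cloud("wrist"); cv2.imwrite("pics/dw.png",p[:,:,::-1])
E
```

```text
t: 2.1
tool_pos: [0.4935, -0.3893, 0.0828]
ee_rot: [0.997, 0.082, 0.001, 0.001]
wrist_force: [-0.7, -0.2, 1.1]
gripper_width: 0.0285
t: 2.6
tool_pos: [0.4943, -0.3898, 0.1457]
ee_rot: [0.997, 0.082, 0.003, 0.003]
wrist_force: [0.9, 0.5, -1.0]
gripper_width: 0.0263
```

View pics/d.png

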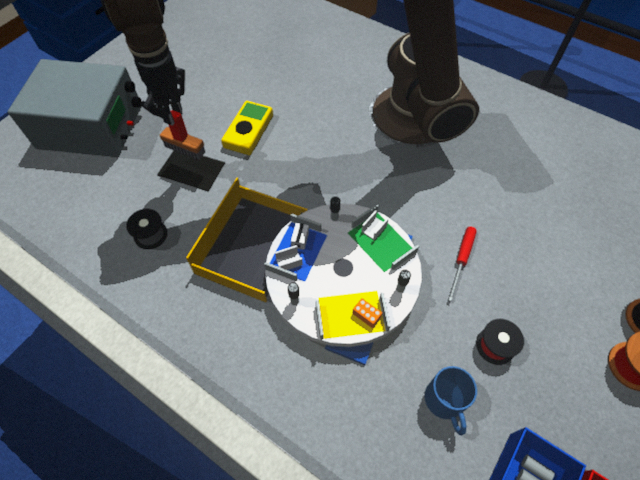

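View pics/dw.png

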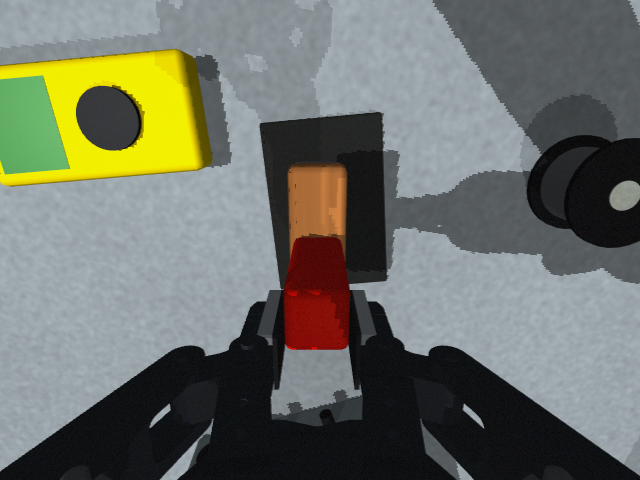

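```bash
python3 - <<'E'
from h import *
p,W=cloud("scene");print(telemetry.get_state()['tool_pos'])
H=hsv(p);h,s,v=H[...,0],H[...,1],H[...,2];x,y,z=W[...,0],W[...,1],W[...,2]
B=(abs(x-.49)<.1)&(abs(y+.38)<.12)
k=B&(h>5)&(h<16)&(s>100)&(z>.06)
print("block",k.sum(),np.percentile(z[k],[1,5,50,90,95,99]))
k=B&(v<60)&(z<.012)&(z>-.002); q=np.stack([x[k],y[k]],1).astype(np.float32);print(cv2.minAreaRect(q))
p,W=cloud("wrist");v=hsv(p)[...,2];x,y,z=W[...,0],W[...,1],W[...,2]
k=(abs(x-.5)<.1)&(abs(y+.38)<.12)&(v<60)&(z<.012)&(z>-.002); q=np.stack([x[k],y[k]],1).astype(np.float32);print(k.sum(),cv2.minAreaRect(q))
E
```

```text
[ 0.49235025 -0.38830902  0.14010811]
block 568 [0.08796181 0.09153853 0.1052313  0.45922873 0.4774749  0.48978495]
((0.5045629143714905, -0.3796048164367676), (0.09946032613515854, 0.1486043632030487), 14.714681625366211)
11978 ((0.5016946196556091, -0.3810802698135376), (0.10014156252145767, 0.14921727776527405), 14.479657173156738)
```

```bash
python3 -m pendant '[[[0,0,0.045],0,255],[[0,0,0.045],0,255],[[0.005,0.039,0],0.134,255],[[0.005,0.039,0],0.134,255],[[0.005,0.039,0],0.134,255],[[0.005,0.039,0],0.134,255],[[0.005,0.039,0],0.134,255],[[0.005,0.039,0],0.134,255]]'; python3 -m pendant '[[[0.005,0.039,0],0.134,255],[[0.005,0.039,0],0.134,255],[[0.005,0.039,0],0.134,255],[[0.005,0.039,0],0.134,255],[[0.005,0.039,0],0.134,255],[[0.005,0.039,0],0.134,255],[[0,0,0],0.003,255],[[0,0,0],0,255]]'; python3 - <<'E'
from h import *
print(telemetry.get_state()['tool_pos'],telemetry.get_state()['ee_rot'])
p,W=cloud("scene"); cv2.imwrite("pics/e.png",p[:,:,::-1])
p,W=cloud("wrist"); cv2.imwrite("pics/ew.png",p[:,:,::-1])
p,W=cloud("top"); cv2.imwrite("pics/et.png",p[:,:,::-1])
E
```

```text
t: 3.6
tool_pos: [0.5219, -0.1528, 0.2291]
ee_rot: [0.884, 0.468, -0.001, -0.001]
wrist_force: [0.6, -0.0, -2.1]
gripper_width: 0.0266
t: 4.4
tool_pos: [0.5519, 0.0802, 0.2292]
ee_rot: [0.631, 0.776, -0.001, -0.001]
wrist_force: [0.8, 0.3, -2.6]
gripper_width: 0.0266
[0.55194437 0.08023378 0.2291865 ] [ 6.30513841e-01  7.76176800e-01 -1.13323761e-03 -7.65973785e-04]
```

View pics/e.png

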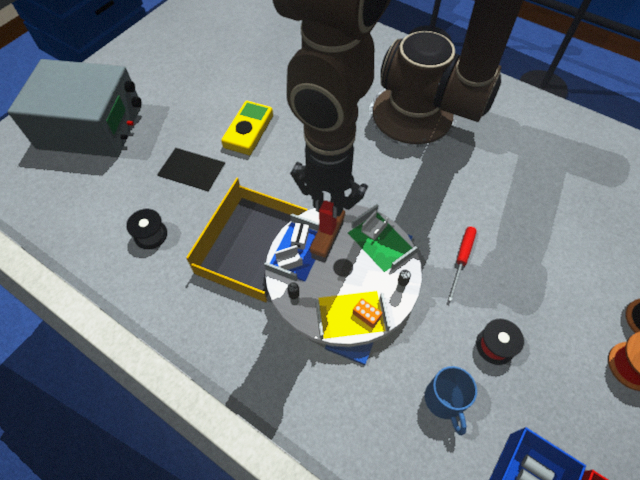

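View pics/ew.png

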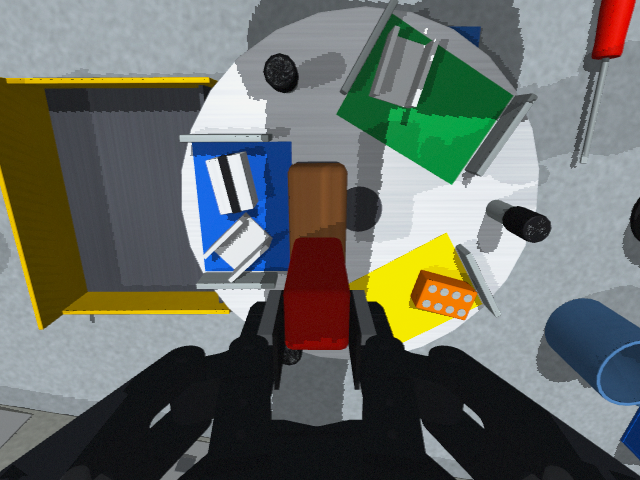

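View pics/et.png

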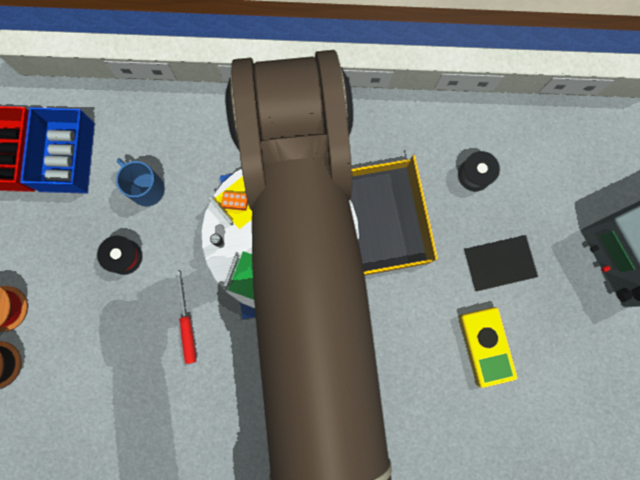

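```bash
python3 -m pendant '[[[0,0,-0.035],0,255],[[0,0,-0.035],0,255],[[0,0,-0.015],0,255],[[0,0,-0.005],0,255],[[0,0,-0.003],0,255],[[0,0,0],0,255]]'
```

```text
t: 5.15
tool_pos: [0.5528, 0.0787, 0.139]
ee_rot: [0.632, 0.775, 0.001, 0.0]
wrist_force: [-2.4, 0.9, 3.1]
gripper_width: 0.0263
```

```bash
python3 -m pendant '[[[0.003,-0.0147,0.001],0,255],[[0.003,-0.0147,0],0,255],[[0.003,-0.0147,0],0,255],[[0.003,-0.0147,0],0,255],[[0.003,-0.0147,0],0,255],[[0.003,-0.0147,0],0,255],[[0.0032,-0.0147,0],0,255],[[0.0032,-0.0147,0],0,255]]';  python3 -m pendant '[[[0.003,-0.0147,0],0,255],[[0.0032,-0.0147,0],0,255],[[0,0,0],0,255]]'; python3 - <<'E'
from h import *
p,W=cloud("scene"); cv2.imwrite("pics/f.png",p[:,:,::-1])
p,W=cloud("wrist"); cv2.imwrite("pics/fw.png",p[:,:,::-1])
E
```

```text
t: 5.95
tool_pos: [0.5774, -0.0395, 0.139]
ee_rot: [0.631, 0.776, 0.0, 0.0]
wrist_force: [0.3, -0.7, -0.5]
gripper_width: 0.0264
t: 6.25
tool_pos: [0.5832, -0.0702, 0.1378]
ee_rot: [0.632, 0.775, -0.001, 0.0]
wrist_force: [-0.1, 0.5, -2.1]
gripper_width: 0.0265
```

View pics/f.png

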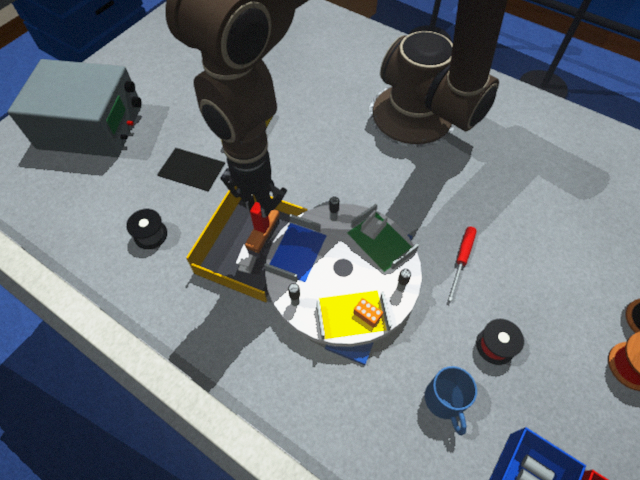

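View pics/fw.png

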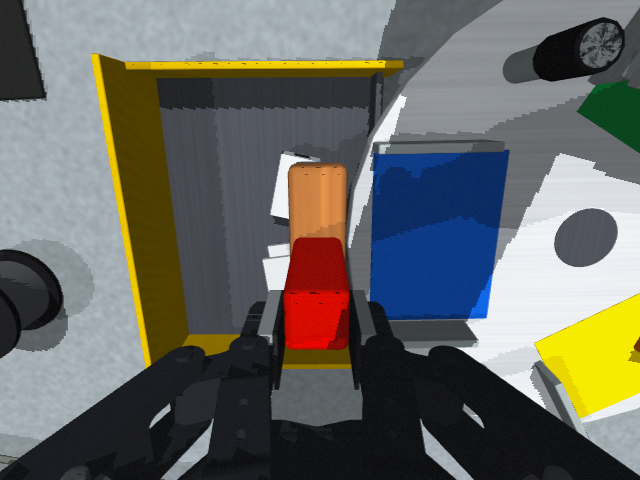

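```bash
python3 -m pendant '[[[0,0,0.045],0,255],[[0,0,0.045],0,255],[[-0.0074,-0.0282,0],-0.1385,255],[[-0.0074,-0.0282,0],-0.1385,255],[[-0.0074,-0.0282,0],-0.1385,255],[[-0.0074,-0.0282,0],-0.1385,255],[[-0.0074,-0.0282,0],-0.1385,255],[[-0.0074,-0.0282,0],-0.1385,255]]';  python3 -m pendant '[[[-0.0074,-0.0282,0],-0.1385,255],[[-0.0074,-0.0282,0],-0.1385,255],[[-0.0074,-0.0282,0],-0.1385,255],[[-0.0074,-0.0282,0],-0.1385,255],[[-0.0074,-0.0282,-0.03],-0.1385,255],[[0,0,-0.04],0,255],[[0,0,-0.04],0,255],[[0,0,-0.025],0,255]]'; python3 -m pendant '[[[0,0,-0.009],0,255],[[0,0,-0.002],0,255],[[0,0,0],0,255]]'
python3 - <<'E'
from h import *
p,W=cloud("wrist"); cv2.imwrite("pics/gw.png",p[:,:,::-1])
E
```

```text
t: 7.15
tool_pos: [0.5382, -0.2373, 0.2283]
ee_rot: [0.892, 0.453, -0.0, -0.0]
wrist_force: [-0.3, 0.2, -0.5]
gripper_width: 0.0263
t: 7.95
tool_pos: [0.5001, -0.3766, 0.0898]
ee_rot: [0.992, 0.126, -0.002, -0.001]
wrist_force: [-0.6, 0.8, -2.0]
gripper_width: 0.0266
t: 8.25
tool_pos: [0.5019, -0.3772, 0.0833]
ee_rot: [0.992, 0.126, -0.0, 0.0]
wrist_force: [0.9, -0.0, -1.9]
gripper_width: 0.0262
```

View pics/gw.png

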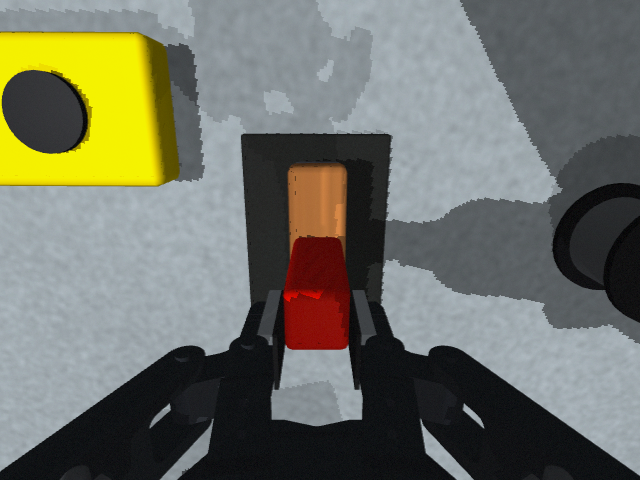

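```bash
python3 -m pendant '[[[0,-0.004,-0.002],0,255],[[0,0,0],0,255]]'
```

```text
t: 8.5
tool_pos: [0.5029, -0.3817, 0.083]
ee_rot: [0.992, 0.126, 0.001, 0.001]
wrist_force: [0.2, 4.7, 14.6]
gripper_width: 0.0264
```

```bash
python3 -m pendant '[[[0,0,0.001],0,0],[[0,0,0],0,0],[[0,0,0],0,0],[[0,0,0],0,0],[[0,0,0],0,0],[[0,0,0.04],0,0],[[0,0,0.045],0,0],[[0,0,0.04],0,0]]'
python3 - <<'E'
from h import *
p,W=cloud("top"); cv2.imwrite("pics/ht.png",p[:,:,::-1]); np.savez("top1.npz",p=p,W=W)
h=hsv(p)[...,0];x,y,z=W[...,0],W[...,1],W[...,2]
k=(abs(x-.5)<.1)&(abs(y+.38)<.1)&(z>.043)&(z<.055)
print(k.sum(),cv2.minAreaRect(np.stack([x[k],y[k]],1).astype(np.float32)))
p,W=cloud("wrist"); cv2.imwrite("pics/hw.png",p[:,:,::-1])
C=np.array([.5438,.1193]);a=np.radians(-118);P=C+.13*np.array([np.cos(a),np.sin(a)]);print(P,telemetry.get_state()['tool_pos'])
steps=[3,5]+[6]*18
for s in steps:
    a2=a-np.radians(s);Q=C+.13*np.array([np.cos(a2),np.sin(a2)]);print((Q-P).round(4),end=' ');a=a2;P=Q
print(np.degrees(a))
E
```

```text
t: 9.3
tool_pos: [0.5015, -0.3816, 0.2083]
ee_rot: [0.992, 0.126, -0.0, -0.0]
wrist_force: [1.1, -1.1, 0.9]
gripper_width: 0.0856
400 ((0.5022916197776794, -0.38045430183410645), (0.03387991711497307, 0.109102763235569), 14.628364562988281)
[0.4827687  0.00451681] [ 0.50364155 -0.38317985  0.21328974]
[-0.0059  0.0034] [-0.0095  0.0063] [-0.0106  0.0086] [-0.0096  0.0096] [-0.0086  0.0106] [-0.0074  0.0114] [-0.0062  0.0121] [-0.0049  0.0127] [-0.0035  0.0131] [-0.0021  0.0134] [-0.0007  0.0136] [0.0007 0.0136] [0.0021 0.0134] [0.0035 0.0131] [0.0049 0.0127] [0.0062 0.0121] [0.0074 0.0114] [0.0086 0.0106] [0.0096 0.0096] [0.0106 0.0086] -234.00000000000014
```

View pics/hw.png

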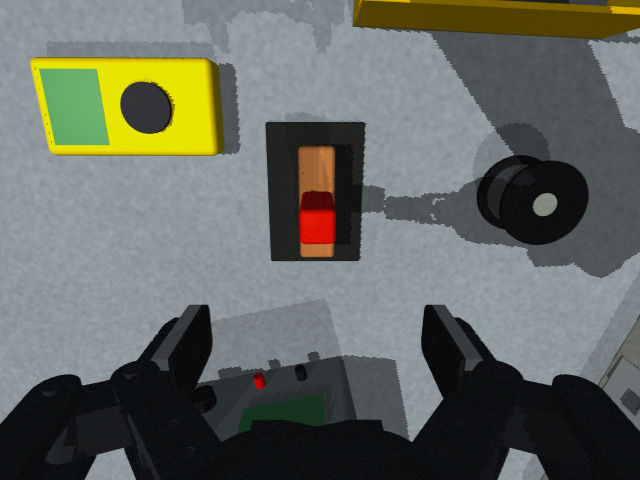

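View pics/ht.png

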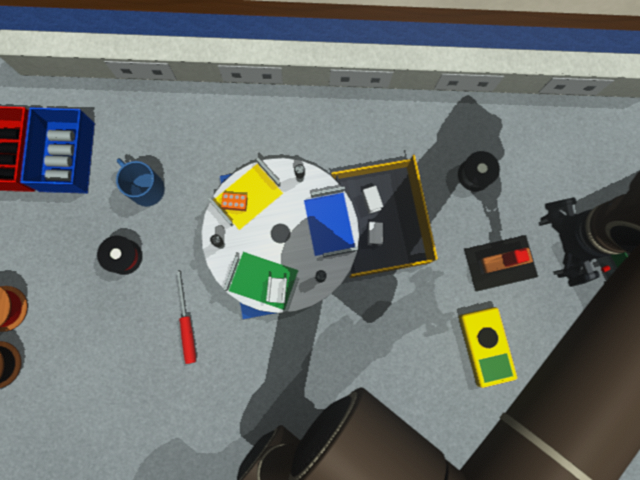

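```bash
python3 -m pendant '[[[0,0,0.02],0.083,255],[[-0.002,0.0386,0],0.083,255],[[-0.002,0.0386,0],0.083,255],[[-0.002,0.0386,0],0.083,255],[[-0.002,0.0386,0],0.083,255],[[-0.002,0.0386,0],0.083,255],[[-0.002,0.0386,0],0.083,255],[[-0.002,0.0386,0],0.083,255]]';python3 -m pendant '[[[-0.002,0.0386,0],0.083,255],[[-0.002,0.0386,0],0.083,255],[[-0.001,0.0386,0],0,255],[[0,0,0],0,255]]'
```

```text
t: 10.2
tool_pos: [0.4872, -0.11, 0.226]
ee_rot: [0.896, 0.444, -0.0, -0.0]
wrist_force: [1.6, 0.3, 0.3]
gripper_width: -0.0003
t: 10.6
tool_pos: [0.4822, 0.0078, 0.2262]
ee_rot: [0.856, 0.517, 0.0, -0.001]
wrist_force: [1.4, -0.4, -0.2]
gripper_width: -0.0003
```

Down to z≈0.10 and push (fix y by −3 mm).

```bash
python3 -m pendant '[[[0.001,-0.003,-0.04],0,255],[[0,0,-0.045],0,255],[[0,0,-0.039],0,255],[[0,0,0],0,255]]';python3 - <<'E'
from h import *
p,W=cloud("wrist"); cv2.imwrite("pics/iw.png",p[:,:,::-1])
E
```

```text
t: 11.0
tool_pos: [0.4794, 0.0008, 0.0972]
ee_rot: [0.857, 0.515, -0.004, -0.002]
wrist_force: [-0.1, 1.2, 0.8]
gripper_width: 0.0
```

View pics/iw.png

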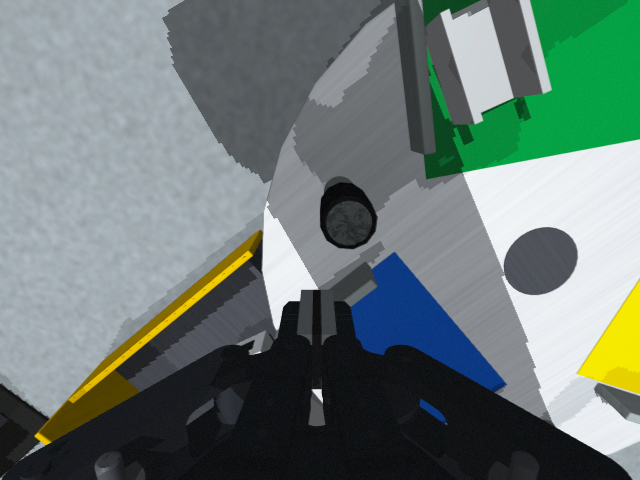

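```bash
python3 -m pendant '[[[-0.003,0.005,0],-0.05,255],[[-0.0095,0.0063,0],-0.087,255],[[-0.0106,0.0086,0],-0.105,255],[[-0.0096,0.0096,0],-0.105,255],[[-0.0086,0.0106,0],-0.105,255],[[-0.0074,0.0114,0],-0.105,255],[[-0.0062,0.0121,0],-0.105,255],[[-0.0049,0.0127,0],-0.105,255]]';python3 -m pendant '[[[-0.0035,0.0131,0],-0.105,255],[[-0.0021,0.0134,0],-0.105,255],[[-0.0007,0.0136,0],-0.105,255],[[0.0007,0.0136,0],-0.105,255],[[0.0021,0.0134,0],-0.105,255],[[0.0035,0.0131,0],-0.105,255],[[0.0049,0.0127,0],-0.105,255],[[0.0062,0.0121,0],-0.105,255]]';python3 - <<'E'
from h import *
p,W=cloud("scene"); cv2.imwrite("pics/j.png",p[:,:,::-1])
E
```

```text
t: 11.85
tool_pos: [0.4254, 0.078, 0.1058]
ee_rot: [0.988, 0.155, 0.002, 0.0]
wrist_force: [-0.8, -0.3, -0.1]
gripper_width: -0.0
t: 12.65
tool_pos: [0.4369, 0.1836, 0.1058]
ee_rot: [0.965, -0.261, 0.002, -0.001]
wrist_force: [-0.7, 0.2, -0.0]
gripper_width: 0.0002
```

View pics/j.png

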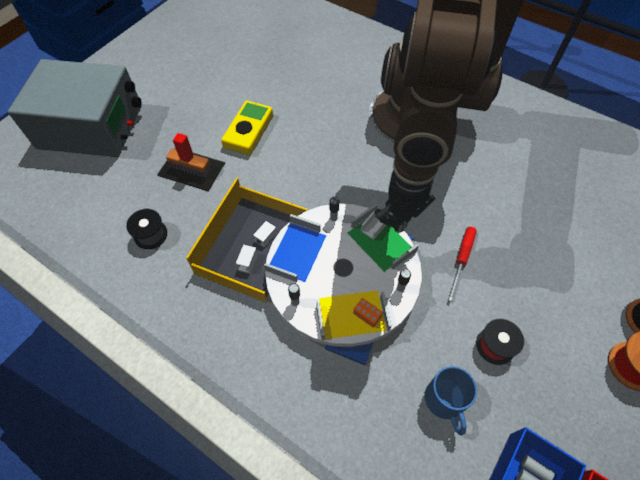

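```bash
python3 - <<'E'
from h import *
print(telemetry.get_state())
p=cv2.imread('pics/j.png'); cv2.imwrite('pics/j2.png',cv2.resize(p[170:350,240:480],(800,600),interpolation=cv2.INTER_CUBIC))
p,W=cloud("wrist"); cv2.imwrite("pics/jw.png",p[:,:,::-1])
E
```

```text
{'t': 12.7, 'q': array([ 3.99188579e-01,  4.71549137e-02, -3.41492142e-01,  1.17666259e+00,
        6.32594136e-04,  2.50210897e+00]), 'joint_velocities': array([-0.02315428, -0.01961395, -0.03429951,  0.00251864, -0.01024989,
       -0.24994106]), 'joint_torque': array([ -1.26504656, -40.20389199,  30.97902775,   1.56747501,
        -0.2409202 ,   0.08293921]), 'tool_pos': array([0.43808184, 0.185021  , 0.10572105]), 'ee_rot': array([ 0.96481035, -0.26293224,  0.00196312, -0.00194219]), 'wrist_force': array([ 2.3092007 ,  1.1255452 , -0.05859594]), 'moment': array([ 0.0623847 , -0.08180366,  0.02466449]), 'gripper_width': 0.00018416906893567298}
```

View pics/j2.png

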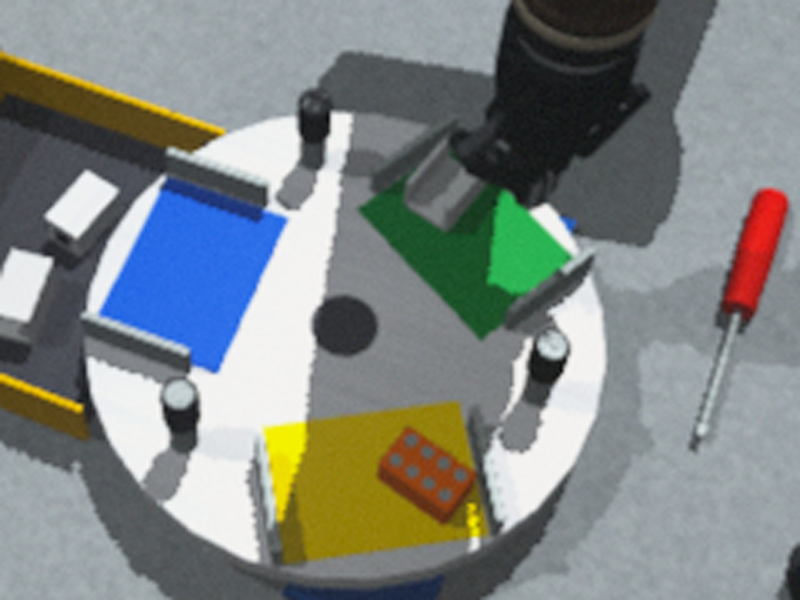

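View pics/jw.png

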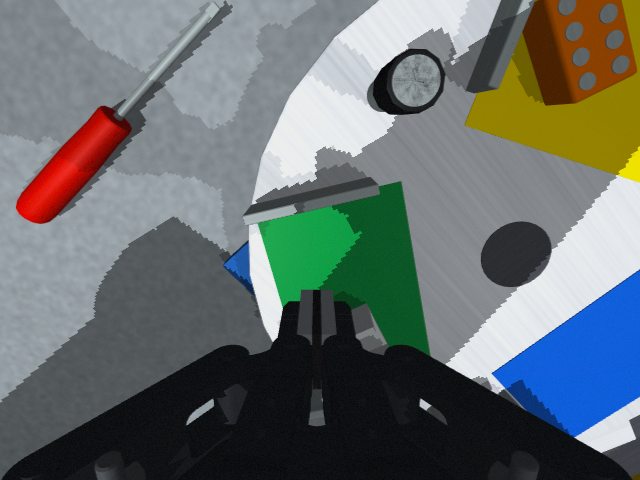

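```bash
python3 -m pendant '[[[0,0,0.045],0,255],[[0,0,0.02],0,255],[[0.0038,-0.0151,0],0.1345,255],[[0.0038,-0.0151,0],0.1345,255],[[0.0038,-0.0151,0],0.1345,255],[[0.0038,-0.0151,0],0.1345,255],[[0.0038,-0.0151,0],0.1345,255],[[0.0038,-0.0151,0],0.1345,255]]';python3 -m pendant '[[[0.0038,-0.0151,0],0.1345,255],[[0.0038,-0.0151,0],0.1345,255],[[0.0038,-0.0151,0],0.1345,255],[[0.0038,-0.0151,0],0.1345,255],[[0.0038,-0.0151,0],0.1345,255],[[0.0038,-0.0151,0],0.1345,255],[[0,0,0],0,255],[[0,0,0],0,255]]';python3 -m pendant '[[[0,0,-0.04],0,255],[[0,0,-0.032],0,255],[[0,0,0],0,255],[[0,0,0],0,255]]'; python3 - <<'E'
from h import *
for i in range(3): print(telemetry.get_state()['tool_pos'])
p,W=cloud("wrist"); cv2.imwrite("pics/kw.png",p[:,:,::-1])
x,y,z=W[...,0],W[...,1],W[...,2]
k=(z>.12)&(z<.14)&(np.hypot(x-.447,y-.033)<.03); print(k.sum(),np.nanmin(x[k]),np.nanmax(x[k]),np.nanmin(y[k]),np.nanmax(y[k]))
E
```

```text
t: 13.55
tool_pos: [0.4584, 0.0908, 0.1696]
ee_rot: [0.989, 0.145, 0.001, 0.0]
wrist_force: [-1.0, -0.1, -0.1]
gripper_width: -0.0001
t: 14.35
tool_pos: [0.4808, 0.0009, 0.1689]
ee_rot: [0.856, 0.517, 0.001, 0.0]
wrist_force: [0.7, -0.4, -0.6]
gripper_width: -0.0002
t: 14.75
tool_pos: [0.4804, 0.0018, 0.0965]
ee_rot: [0.855, 0.518, -0.0, -0.0]
wrist_force: [-0.0, -0.5, -0.2]
gripper_width: 0.0
[0.48036458 0.00180224 0.09651923]
[0.48036458 0.00180224 0.09651923]
[0.48036458 0.00180224 0.09651923]
2698 0.4393416537267898 0.4617722586451647 0.019470589745112142 0.04191333109205568
```

View pics/kw.png

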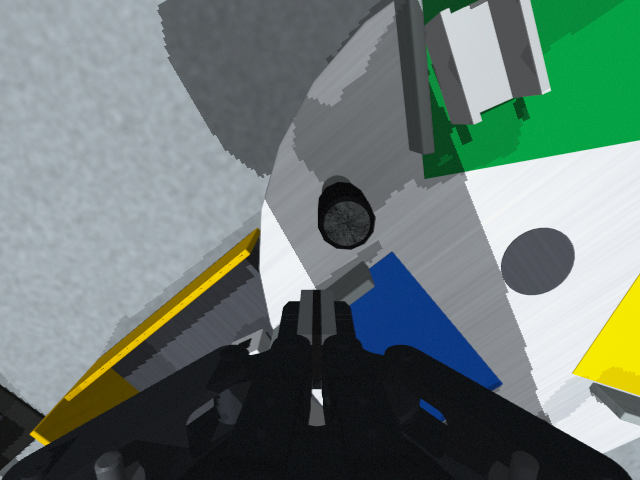

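```bash
python3 -m pendant '[[[-0.006,0.0034,0],-0.052,255],[[-0.0095,0.0063,0],-0.087,255],[[-0.0106,0.0086,0],-0.105,255]]'; python3 -m pendant '[[[-0.0048,0.0048,0],-0.05,255],[[-0.0048,0.0048,0],-0.05,255]]'; python3 - <<'E'
from h import *
p,W=cloud("wrist"); cv2.imwrite("pics/lw.png",p[:,:,::-1])
p,W=cloud("scene"); cv2.imwrite("pics/l.png",cv2.resize(p[170:350,240:480,::-1],(800,600)))
E
```

```text
t: 15.1
tool_pos: [0.4568, 0.0191, 0.0983]
ee_rot: [0.913, 0.408, 0.002, 0.002]
wrist_force: [2.4, -1.6, -1.6]
gripper_width: 0.0
t: 15.3
tool_pos: [0.4466, 0.0291, 0.0984]
ee_rot: [0.932, 0.363, 0.002, 0.002]
wrist_force: [1.3, -3.2, -0.4]
gripper_width: -0.0
```

View pics/lw.png

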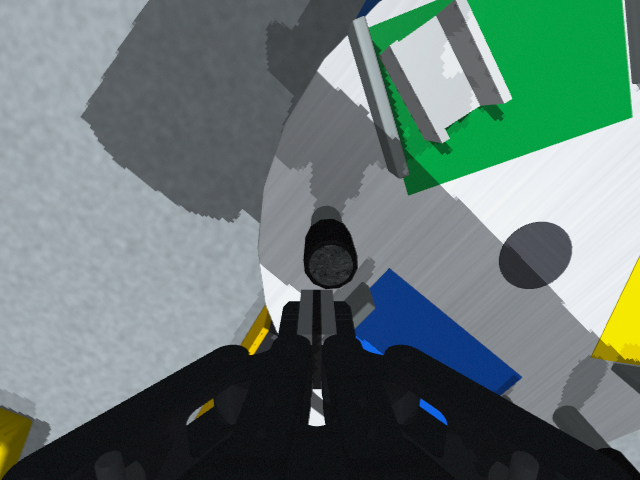

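View pics/l.png

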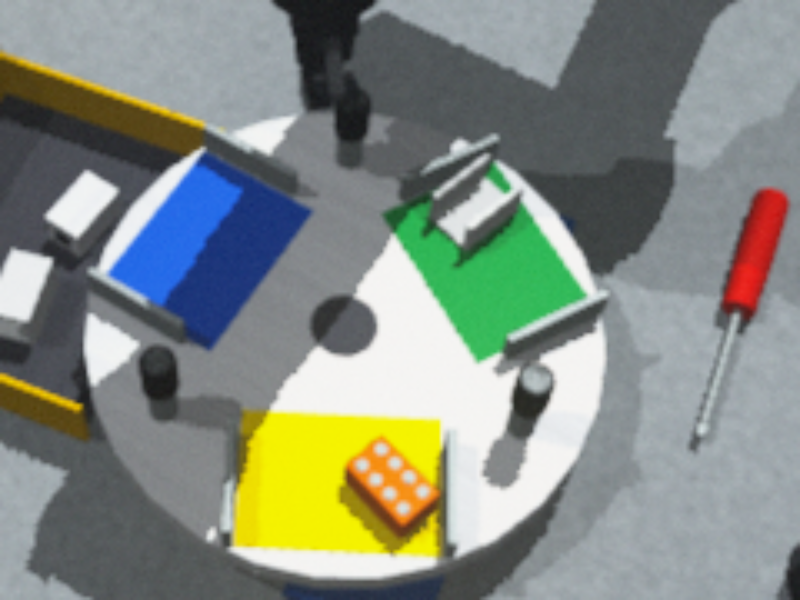

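```bash
python3 -m pendant '[[[-0.0076,0.0114,0],-0.105,255],[[-0.0064,0.0121,0],-0.105,255],[[-0.0055,0.0125,0],-0.105,255]]'; python3 - <<'E'
from h import *
p,W=cloud("wrist"); cv2.imwrite("pics/mw.png",p[:,:,::-1])
E
```

```text
t: 15.7
tool_pos: [0.4263, 0.064, 0.0973]
ee_rot: [0.977, 0.211, 0.001, 0.002]
wrist_force: [-0.4, -7.7, 1.0]
gripper_width: -0.0
```

View pics/mw.png

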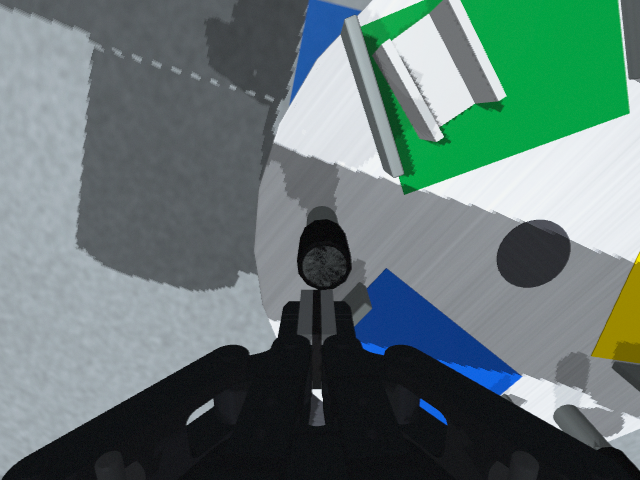

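```bash
python3 -m pendant '[[[-0.0049,0.0127,0],-0.105,255],[[-0.0035,0.0131,0],-0.105,255],[[-0.0021,0.0134,0],-0.105,255],[[-0.0007,0.0136,0],-0.105,255]]'; python3 - <<'E'
from h import *
p,W=cloud("wrist"); cv2.imwrite("pics/nw.png",p[:,:,::-1])
E
```

```text
t: 16.15
tool_pos: [0.4146, 0.1174, 0.097]
ee_rot: [1.0, 0.004, 0.001, 0.001]
wrist_force: [-0.6, -4.2, 2.5]
gripper_width: -0.0004
```

View pics/nw.png

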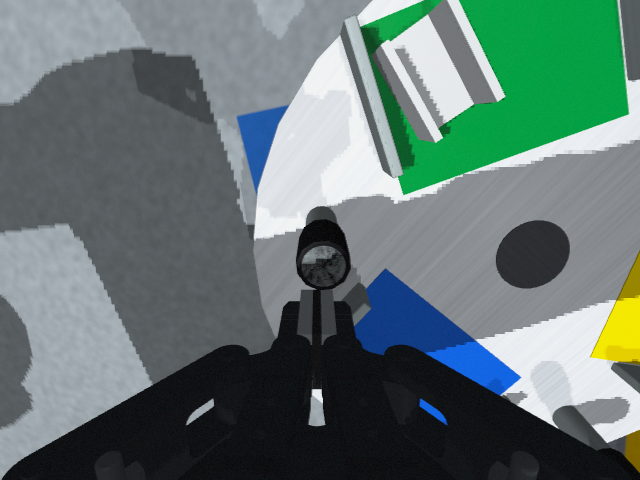

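```bash
python3 -m pendant '[[[0.0007,0.0136,0],-0.105,255],[[0.0021,0.0134,0],-0.105,255],[[0.0035,0.0131,0],-0.105,255],[[0.0049,0.0127,0],-0.105,255],[[0.0062,0.0121,0],-0.105,255],[[0.0074,0.0114,0],-0.105,255],[[0.0086,0.0106,0],-0.105,255]]'; python3 - <<'E'
from h import *
p,W=cloud("wrist"); cv2.imwrite("pics/ow.png",p[:,:,::-1])
E
```

```text
t: 16.9
tool_pos: [0.4488, 0.2058, 0.0968]
ee_rot: [0.935, -0.354, 0.0, -0.001]
wrist_force: [0.6, -1.2, -0.1]
gripper_width: -0.0002
```

View pics/ow.png

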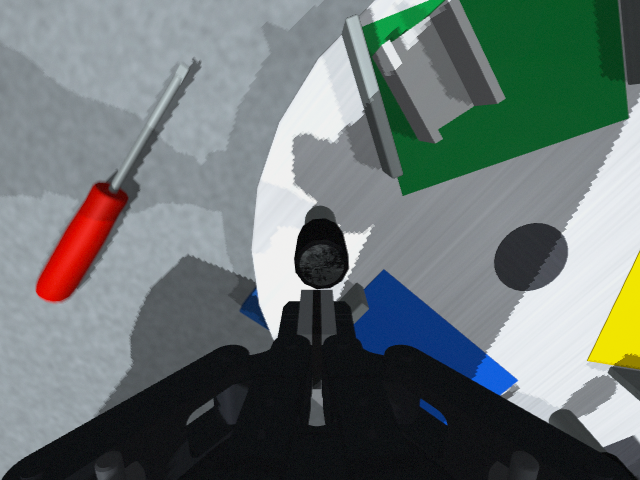

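```bash
python3 -m pendant '[[[0,0,0.04],0,255],[[0,0,0.045],0,255],[[0.0038,-0.0419,0.042],0.07,0],[[0.0038,-0.0419,0],0.07,0],[[0.0038,-0.0419,0],0.07,0],[[0.0038,-0.0419,0],0.07,0],[[0.0038,-0.0419,0],0.07,0],[[0.0038,-0.0419,0],0.07,0]]'; python3 -m pendant '[[[0.0038,-0.0419,0],0.07,0],[[0.0038,-0.0419,0],0.07,0],[[0.0038,-0.0419,0],0.07,0],[[0.0038,-0.0419,0],0.07,0],[[0.0038,-0.0419,0],0.07,0],[[0.0038,-0.0419,0],0.07,0],[[0.0038,-0.0419,0],0.07,0],[[0.0038,-0.0419,0],0.067,0]]'; python3 -m pendant '[[[0,0,0],0,0]]'; python3 - <<'E'
from h import *
p,W=cloud("wrist"); cv2.imwrite("pics/pw.png",p[:,:,::-1])
p,W=cloud("top"); cv2.imwrite("pics/pt.png",p[:,:,::-1])
x,y,z=W[...,0],W[...,1],W[...,2]
k=(abs(x-.5)<.1)&(abs(y+.38)<.1)&(z>.043)&(z<.055)
print(k.sum(),cv2.minAreaRect(np.stack([x[k],y[k]],1).astype(np.float32)))
E
```

```text
t: 17.75
tool_pos: [0.4699, -0.0417, 0.2171]
ee_rot: [0.989, -0.147, 0.001, -0.0]
wrist_force: [1.2, -0.1, -0.0]
gripper_width: 0.0847
t: 18.55
tool_pos: [0.4999, -0.3773, 0.2169]
ee_rot: [0.992, 0.13, 0.001, 0.0]
wrist_force: [0.7, 0.6, 0.2]
gripper_width: 0.0852
t: 18.65
tool_pos: [0.4998, -0.3798, 0.215]
ee_rot: [0.992, 0.127, -0.0, 0.0]
wrist_force: [0.7, 0.0, -0.4]
gripper_width: 0.0853
393 ((0.5022090673446655, -0.38020598888397217), (0.03384393826127052, 0.10899090766906738), 14.549891471862793)
```

View pics/pt.png

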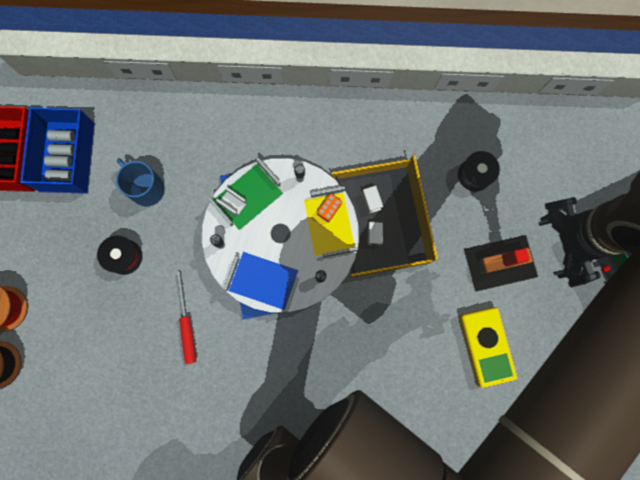

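View pics/pw.png

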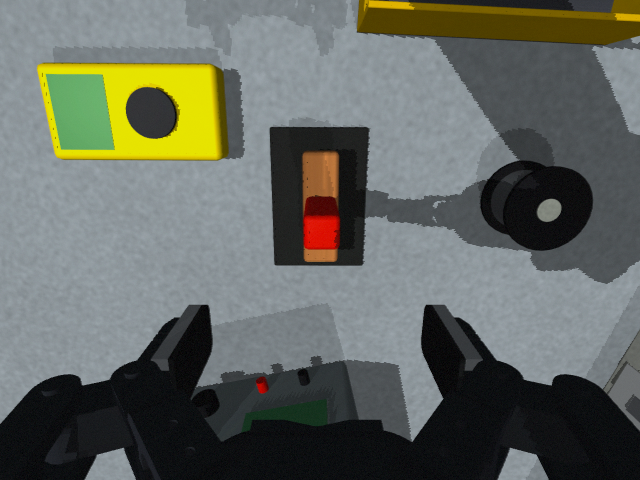

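```bash
python3 -m pendant '[[[0.002,0,-0.045],0,0],[[0,0,-0.045],0,0],[[0,0,-0.044],0,0],[[0,0,0],0,0],[[0,0,0],0,255],[[0,0,0],0,255],[[0,0,0],0,255],[[0,0,0],0,255]]'; python3 -m pendant '[[[0,0,0],0,255],[[0,0,0],0,255],[[0,0,0],0,255]]'; python3 - <<'E'
from h import *
f=imaging.camera
p,W=cloud("top"); H=hsv(p);h,s,v=H[...,0],H[...,1],H[...,2];x,y,z=W[...,0],W[...,1],W[...,2]
C=np.array([.5438,.1193])
k=(z>.12)&(z<.14)&(np.hypot(x-C[0],y-C[1])<.17)
n,l,st,c=cv2.connectedComponentsWithStats(k.astype(np.uint8))
for i in range(1,n):
    if st[i,4]>30:
        m=l==i;a=np.array([(x[m].min()+x[m].max())/2,(y[m].min()+y[m].max())/2])-C;print(np.degrees(np.arctan2(a[1],a[0])),np.hypot(*a))
k=(h>3)&(h<14)&(s>140)&(z>.075)&(z<.095)&(np.hypot(x-C[0],y-C[1])<.17)
u=np.array([.204,-.979]);q=np.stack([x[k],y[k]],1)-C;r=q@u;l=q@np.array([.979,.204]);print("orange r",r.min(),r.max(),"lat",l.min(),l.max())
E
```

```text
t: 19.55
tool_pos: [0.5034, -0.3757, 0.0844]
ee_rot: [0.992, 0.126, 0.001, 0.001]
wrist_force: [0.6, 0.2, 0.1]
gripper_width: 0.0282
t: 19.85
tool_pos: [0.5034, -0.3758, 0.0846]
ee_rot: [0.992, 0.126, 0.001, 0.001]
wrist_force: [-0.8, 0.5, 5.7]
gripper_width: 0.0265
-17.68264611848636 0.13016926836881984
102.58963676892265 0.12945150261256463
-137.0532043732929 0.13008471640552396
orange r 0.08689505293317662 0.13785031146820464 lat 0.006242159081255868 0.060663350120772626
```

```bash
python3 -m pendant '[[[0,0,0.045],0,255],[[0,0,0.05],0,255],[[0,0,0.05],0,255],[[0.0037,0.0381,0],0.127,255],[[0.0037,0.0381,0],0.127,255],[[0.0037,0.0381,0],0.127,255],[[0.0037,0.0381,0],0.127,255],[[0.0037,0.0381,0],0.127,255]]'; python3 -m pendant '[[[0.0037,0.0381,0],0.127,255],[[0.0037,0.0381,0],0.127,255],[[0.0037,0.0381,0],0.127,255],[[0.0037,0.0381,0],0.127,255],[[0.0037,0.0381,0],0.127,255],[[0.0037,0.0381,0],0.127,255],[[0.0037,0.0381,0],0.127,255],[[0,0,0],0,255]]'; python3 - <<'E'
from h import *
print(telemetry.get_state()['tool_pos'],telemetry.get_state()['wrist_force'])
p,W=cloud("wrist"); cv2.imwrite("pics/qw.png",p[:,:,::-1])
E
```

```text
t: 20.7
tool_pos: [0.5208, -0.1831, 0.2277]
ee_rot: [0.902, 0.432, 0.0, 0.0]
wrist_force: [1.1, 0.0, -2.1]
gripper_width: 0.0264
t: 21.5
tool_pos: [0.5469, 0.0862, 0.2273]
ee_rot: [0.628, 0.778, 0.001, -0.0]
wrist_force: [0.6, 0.0, -1.3]
gripper_width: 0.0263
[0.54688273 0.08620871 0.22732952] [ 0.55979627  0.00774443 -1.25624293]
```

View pics/qw.png

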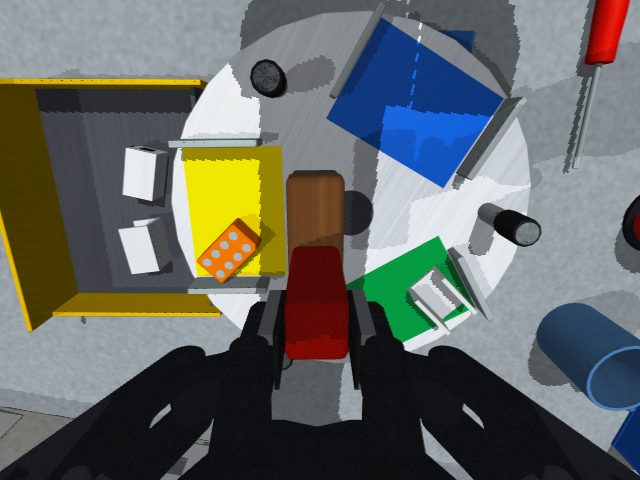

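```bash
python3 -m pendant '[[[0,0,-0.035],0,255],[[0,0,-0.035],0,255],[[0,0,-0.011],0,255],[[0,0,-0.003],0,255],[[0,0,0],0,255]]';python3 -m pendant '[[[0,0,-0.002],0,255],[[0,0,0],0,255]]'
```

```text
t: 22.05
tool_pos: [0.547, 0.0818, 0.1441]
ee_rot: [0.631, 0.776, 0.0, 0.0]
wrist_force: [0.3, 0.6, -1.6]
gripper_width: 0.0267
t: 22.25
tool_pos: [0.5474, 0.0822, 0.1423]
ee_rot: [0.631, 0.776, 0.001, 0.001]
wrist_force: [-0.3, -0.1, -1.2]
gripper_width: 0.0265
```

```bash
python3 -m pendant '[[[0,0,-0.002],0,255],[[0,0,0],0,255]]'
```

```text
t: 22.45
tool_pos: [0.5474, 0.0823, 0.1406]
ee_rot: [0.631, 0.776, 0.001, 0.001]
wrist_force: [-1.1, -0.5, 4.6]
gripper_width: 0.0262
```

```bash
python3 -m pendant '[[[0.003,-0.0147,0.0005],0,255],[[0.003,-0.0147,0],0,255],[[0.003,-0.0147,0],0,255],[[0.003,-0.0147,0],0,255],[[0.0032,-0.0147,0],0,255],[[0.0032,-0.0147,0],0,255],[[0.0032,-0.0147,0],0,255],[[0.0032,-0.0147,0],0,255]]';  python3 -m pendant '[[[0.003,-0.0147,0],0,255],[[0.0032,-0.0147,0],0,255],[[0,0,0],0,255]]'; python3 - <<'E'
from h import *
p,W=cloud("scene"); cv2.imwrite("pics/r.png",cv2.resize(p[150:350,180:447,::-1],(800,600)))
p,W=cloud("wrist"); cv2.imwrite("pics/rw.png",p[:,:,::-1])
E
```

```text
t: 23.25
tool_pos: [0.572, -0.0366, 0.1404]
ee_rot: [0.631, 0.776, 0.001, 0.0]
wrist_force: [-0.3, 0.4, 6.0]
gripper_width: 0.0263
t: 23.55
tool_pos: [0.5775, -0.0677, 0.1387]
ee_rot: [0.632, 0.775, -0.001, 0.0]
wrist_force: [0.2, -0.8, -1.9]
gripper_width: 0.0265
```

View pics/r.png

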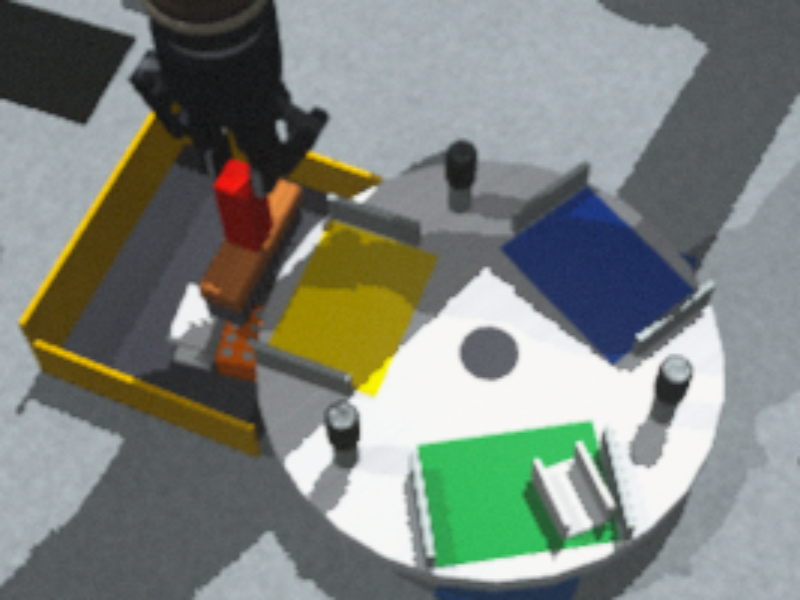

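View pics/rw.png

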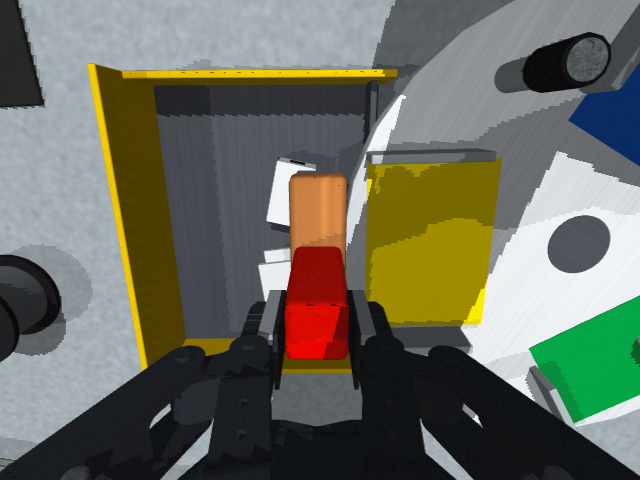

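```bash
python3 -m pendant '[[[0,0,0.045],0,255],[[0,0,0.045],0,255],[[-0.0068,-0.028,0],-0.1385,255],[[-0.0068,-0.028,0],-0.1385,255],[[-0.0068,-0.028,0],-0.1385,255],[[-0.0068,-0.028,0],-0.1385,255],[[-0.0068,-0.028,0],-0.1385,255],[[-0.0068,-0.028,0],-0.1385,255]]';  python3 -m pendant '[[[-0.0068,-0.028,0],-0.1385,255],[[-0.0068,-0.028,0],-0.1385,255],[[-0.0068,-0.028,0],-0.1385,255],[[-0.0068,-0.028,0],-0.1385,255],[[-0.0068,-0.028,0],-0.1385,255],[[0,0,-0.045],0,255],[[0,0,-0.045],0,255],[[0,0,-0.04],0,255]]'; python3 -m pendant '[[[0,0,-0.008],0,255],[[0,0,-0.003],0,255],[[0,0,0],0,255],[[0,0,0],0,255]]'
python3 - <<'E'
from h import *
p,W=cloud("top"); cv2.imwrite("pics/st.png",p[:,:,::-1])
E
```

```text
t: 24.45
tool_pos: [0.5361, -0.2335, 0.2288]
ee_rot: [0.891, 0.453, -0.001, -0.0]
wrist_force: [0.3, -0.3, -1.2]
gripper_width: 0.0264
t: 25.25
tool_pos: [0.5019, -0.3724, 0.0968]
ee_rot: [0.992, 0.126, -0.001, -0.0]
wrist_force: [0.3, -1.7, -1.9]
gripper_width: 0.0267
t: 25.65
tool_pos: [0.5042, -0.3735, 0.0911]
ee_rot: [0.992, 0.126, 0.001, 0.001]
wrist_force: [-0.4, 0.4, -1.5]
gripper_width: 0.026
```

View pics/st.png

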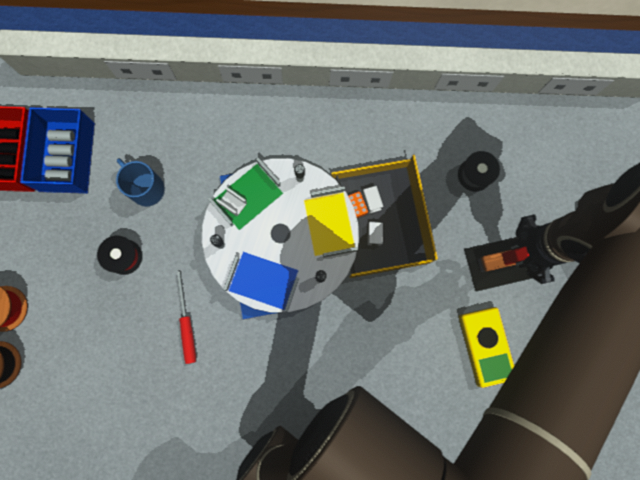

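```bash
python3 -m pendant '[[[-0.001,-0.004,-0.003],0,255],[[0,0,-0.002],0,255],[[0,0,0],0,255]]'; python3 -m pendant '[[[0,0,-0.0015],0,255],[[0,0,0],0,255]]'
```

```text
t: 26.0
tool_pos: [0.5022, -0.3774, 0.0844]
ee_rot: [0.992, 0.126, 0.001, 0.001]
wrist_force: [0.5, -0.8, 2.8]
gripper_width: 0.0263
t: 26.2
tool_pos: [0.5026, -0.3775, 0.0843]
ee_rot: [0.992, 0.126, 0.001, 0.001]
wrist_force: [-2.0, 0.3, 8.5]
gripper_width: 0.0259
```

```bash
python3 -m pendant '[[[0,0,0.001],0,0],[[0,0,0],0,0],[[0,0,0],0,0],[[0,0,0],0,0],[[0,0,0],0,0],[[0,0,0.045],0,0],[[0,0,0.045],0,0],[[0,0,0.045],0,0]]'; python3 -m pendant '[[[0,0,0],0.083,255],[[-0.002,0.0381,0],0.083,255],[[-0.002,0.0381,0],0.083,255],[[-0.002,0.0381,0],0.083,255],[[-0.002,0.0381,0],0.083,255],[[-0.002,0.0381,0],0.083,255],[[-0.002,0.0381,0],0.083,255],[[-0.002,0.0381,0],0.083,255]]';python3 -m pendant '[[[-0.002,0.0381,0],0.083,255],[[-0.002,0.0381,0],0.083,255],[[-0.002,0.0381,0],0,255],[[0,0,0],0,255],[[0,0,0],0,255]]'
```

```text
t: 27.0
tool_pos: [0.5015, -0.3764, 0.2192]
ee_rot: [0.992, 0.126, -0.0, -0.0]
wrist_force: [0.7, -0.9, -0.2]
gripper_width: 0.0853
t: 27.8
tool_pos: [0.4875, -0.1086, 0.218]
ee_rot: [0.896, 0.444, 0.0, 0.0]
wrist_force: [-0.4, -0.0, -0.8]
gripper_width: 0.0001
t: 28.3
tool_pos: [0.4818, 0.005, 0.2181]
ee_rot: [0.856, 0.516, -0.0, 0.0]
wrist_force: [-0.4, -0.1, 0.3]
gripper_width: -0.0004
```

```bash
python3 -m pendant '[[[0,0,-0.04],0,255],[[0,0,-0.045],0,255],[[0,0,-0.036],0,255],[[0,0,0],0,255],[[0,0,0],0,255]]'; python3 -m pendant '[[[-0.006,0.0034,0],-0.052,255],[[-0.0095,0.0063,0],-0.087,255],[[-0.0106,0.0086,0],-0.105,255],[[-0.0096,0.0096,0],-0.1,255]]'; python3 - <<'E'
from h import *
p,W=cloud("wrist"); cv2.imwrite("pics/tw.png",p[:,:,::-1])
E
```

```text
t: 28.8
tool_pos: [0.4817, 0.0034, 0.0975]
ee_rot: [0.857, 0.515, -0.0, -0.0]
wrist_force: [0.2, 0.4, 0.9]
gripper_width: -0.0
t: 29.2
tool_pos: [0.449, 0.0311, 0.1007]
ee_rot: [0.934, 0.358, 0.003, 0.002]
wrist_force: [2.5, -3.7, 1.3]
gripper_width: 0.0002
```

View pics/tw.png

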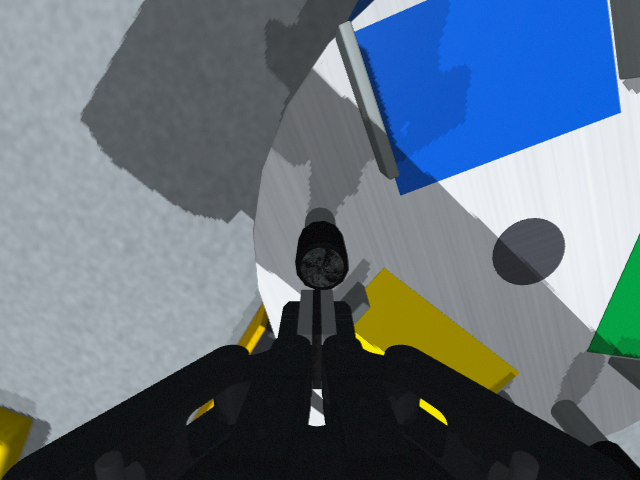

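Centred this time. Continue along the arc.

```bash
python3 -m pendant '[[[-0.0086,0.0106,0],-0.105,255],[[-0.0074,0.0114,0],-0.105,255],[[-0.0062,0.0121,0],-0.105,255],[[-0.0049,0.0127,0],-0.105,255],[[-0.0035,0.0131,0],-0.105,255],[[-0.0021,0.0134,0],-0.105,255],[[-0.0007,0.0136,0],-0.105,255]]'; python3 - <<'E'
from h import *
p,W=cloud("wrist"); cv2.imwrite("pics/uw.png",p[:,:,::-1])
E
```

```text
t: 29.95
tool_pos: [0.4149, 0.1184, 0.1002]
ee_rot: [1.0, 0.0, 0.003, 0.001]
wrist_force: [1.2, -4.8, 4.7]
gripper_width: 0.0001
```

View pics/uw.png

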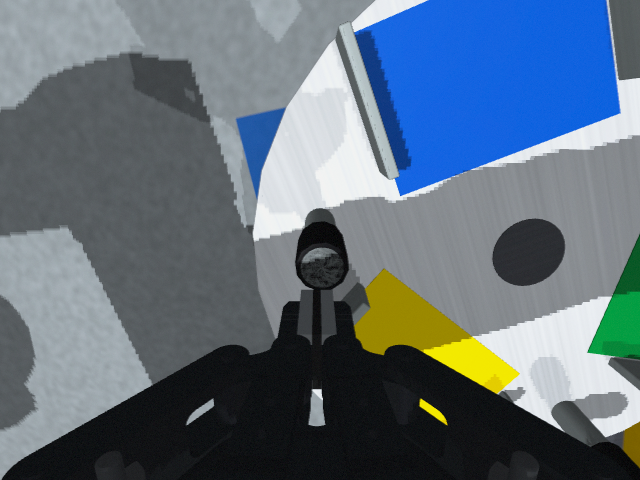

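```bash
python3 -m pendant '[[[0.0007,0.0136,0],-0.105,255],[[0.0021,0.0134,0],-0.105,255],[[0.0035,0.0131,0],-0.105,255],[[0.0049,0.0127,0],-0.105,255],[[0.0062,0.0121,0],-0.105,255],[[0.0074,0.0114,0],-0.105,255],[[0.0086,0.0106,0],-0.105,255]]'; python3 -m pendant '[[[0,0,0.04],0,255],[[0,0,0.045],0,255],[[0.0038,-0.0419,0.035],0.07,0],[[0.0038,-0.0419,0],0.07,0],[[0.0038,-0.0419,0],0.07,0],[[0.0038,-0.0419,0],0.07,0],[[0.0038,-0.0419,0],0.07,0],[[0.0038,-0.0419,0],0.07,0]]'; python3 -m pendant '[[[0.0038,-0.0419,0],0.07,0],[[0.0038,-0.0419,0],0.07,0],[[0.0038,-0.0419,0],0.07,0],[[0.0038,-0.0419,0],0.07,0],[[0.0038,-0.0419,0],0.07,0],[[0.0038,-0.0419,0],0.07,0],[[0.0038,-0.0419,0],0.07,0],[[0.0038,-0.0419,0],0.067,0]]'; python3 -m pendant '[[[0,0,0],0,0],[[0,0,0],0,0]]'; cat > chk.py <<'E'
from h import *
import sys
print(telemetry.get_state()['tool_pos'])
p,W=cloud("top"); cv2.imwrite(sys.argv[1],p[:,:,::-1])
H=hsv(p);h,s,v=H[...,0],H[...,1],H[...,2]
x,y,z=W[...,0],W[...,1],W[...,2]
k=(abs(x-.5)<.1)&(abs(y+.38)<.1)&(z>.043)&(z<.055)
print("brush",k.sum(),cv2.minAreaRect(np.stack([x[k],y[k]],1).astype(np.float32)))
C=np.array([.5438,.1193])
k=(z>.12)&(z<.14)&(np.hypot(x-C[0],y-C[1])<.17)
n,l,st,c=cv2.connectedComponentsWithStats(k.astype(np.uint8))
for i in range(1,n):
    if st[i,4]>30:
        m=l==i;a=np.array([(x[m].min()+x[m].max())/2,(y[m].min()+y[m].max())/2])-C;print("handle",np.degrees(np.arctan2(a[1],a[0])),np.hypot(*a))
u=np.array([.204,-.979]);q=np.stack([x-C[0],y-C[1]],-1);r=q@u;l=q@np.array([.979,.204])
k=(z>.082)&(z<.1)&(r>.05)&(r<.18)&(abs(l)<.06)
if k.sum(): print("on bed",k.sum(),"r",r[k].min(),r[k].max(),"lat",l[k].min(),l[k].max())
E
python3 chk.py pics/vt.png
```

```text
t: 30.7
tool_pos: [0.4479, 0.2067, 0.0992]
ee_rot: [0.934, -0.358, 0.001, -0.001]
wrist_force: [-1.2, -0.1, -1.1]
gripper_width: -0.0002
t: 31.5
tool_pos: [0.4693, -0.0441, 0.2162]
ee_rot: [0.988, -0.152, 0.002, -0.0]
wrist_force: [1.8, 0.4, 0.5]
gripper_width: 0.0849
t: 32.3
tool_pos: [0.4991, -0.3799, 0.216]
ee_rot: [0.992, 0.126, 0.001, 0.001]
wrist_force: [1.2, -0.3, -0.2]
gripper_width: 0.0854
t: 32.5
tool_pos: [0.4988, -0.3785, 0.2147]
ee_rot: [0.992, 0.123, 0.0, 0.0]
wrist_force: [0.2, 0.2, -0.1]
gripper_width: 0.0854
[ 0.49884363 -0.37852965  0.21472262]
brush 390 ((0.503666877746582, -0.3815825283527374), (0.03373182937502861, 0.10894891619682312), 14.630589485168457)
handle -17.685125551220864 0.13018624489322098
handle 102.54240757194212 0.1294732592737882
handle -136.99680074815856 0.12996408203524834
on bed 122 r 0.056862531031701295 0.11198057226278192 lat 0.005619002494084794 0.05202717990453023
```

View pics/vt.png

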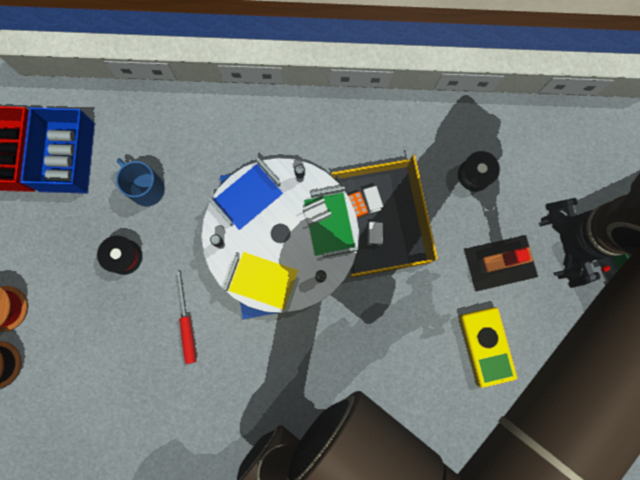

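```bash
python3 -m pendant '[[[0.004,-0.002,-0.045],0.004,0],[[0,0,-0.045],0,0],[[0,0,-0.043],0,0],[[0,0,0],0,0],[[0,0,0],0,255],[[0,0,0],0,255],[[0,0,0],0,255],[[0,0,0],0,255]]'; python3 -m pendant '[[[0,0,0],0,255],[[0,0,0],0,255],[[0,0,0],0,255]]'
```

```text
t: 33.35
tool_pos: [0.5041, -0.3797, 0.0833]
ee_rot: [0.992, 0.125, 0.001, 0.001]
wrist_force: [0.7, 1.2, -0.6]
gripper_width: 0.0284
t: 33.65
tool_pos: [0.5045, -0.3799, 0.0836]
ee_rot: [0.992, 0.125, 0.002, 0.001]
wrist_force: [0.7, 0.2, 6.6]
gripper_width: 0.0265
```

```bash
python3 -m pendant '[[[0,0,0.045],0,255],[[0,0,0.05],0,255],[[0,0,0.05],0,255],[[0.0031,0.0374,0],0.117,255],[[0.0031,0.0374,0],0.117,255],[[0.0031,0.0374,0],0.117,255],[[0.0031,0.0374,0],0.117,255],[[0.0031,0.0374,0],0.117,255]]'; python3 -m pendant '[[[0.0031,0.0374,0],0.117,255],[[0.0031,0.0374,0],0.117,255],[[0.0031,0.0374,0],0.117,255],[[0.0031,0.0374,0],0.117,255],[[0.0031,0.0374,0],0.117,255],[[0.0031,0.0374,0],0.117,255],[[0.0031,0.0374,0],0.117,255],[[0.0031,0.0374,0],0.119,255]]'; python3 -m pendant '[[[0,0,0],0,255],[[0,0,0],0,255]]'; python3 - <<'E'
from h import *
print(telemetry.get_state()['tool_pos'],telemetry.get_state()['wrist_force'])
p,W=cloud("wrist"); cv2.imwrite("pics/ww.png",p[:,:,::-1])
E
```

```text
t: 34.45
tool_pos: [0.5184, -0.1907, 0.2264]
ee_rot: [0.913, 0.407, 0.0, 0.0]
wrist_force: [0.6, -0.1, -2.5]
gripper_width: 0.0265
t: 35.25
tool_pos: [0.5432, 0.1087, 0.2265]
ee_rot: [0.63, 0.776, 0.0, 0.0]
wrist_force: [0.7, 0.2, -1.3]
gripper_width: 0.0269
t: 35.45
tool_pos: [0.5432, 0.1079, 0.2261]
ee_rot: [0.632, 0.775, -0.0, 0.0]
wrist_force: [0.5, -0.3, -1.3]
gripper_width: 0.0264
[0.54320472 0.1078622  0.22606967] [ 0.51664645 -0.33755478 -1.32297257]
```

View pics/ww.png

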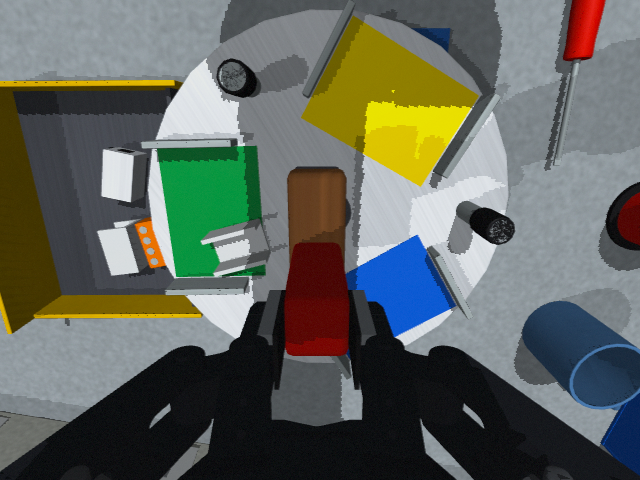

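```bash
python3 -m pendant '[[[0.001,0,-0.035],0,255],[[0,0,-0.035],0,255],[[0,0,-0.012],0,255],[[0,0,-0.003],0,255],[[0,0,0],0,255]]';python3 -m pendant '[[[0,0,-0.0015],0,255],[[0,0,0],0,255]]'
```

```text
t: 36.0
tool_pos: [0.5448, 0.1066, 0.142]
ee_rot: [0.633, 0.774, 0.0, 0.0]
wrist_force: [-0.1, -0.4, -1.5]
gripper_width: 0.0262
t: 36.2
tool_pos: [0.5451, 0.1072, 0.1407]
ee_rot: [0.632, 0.775, 0.001, 0.001]
wrist_force: [-0.0, 0.6, -1.0]
gripper_width: 0.0264
```

```bash
python3 -m pendant '[[[0,0,-0.0012],0,255],[[0,0,0],0,255]]'; python3 -m pendant '[[[0.003,-0.0147,0],0,255],[[0.003,-0.0147,0],0,255],[[0.003,-0.0147,0],0,255],[[0.003,-0.0147,0],0,255],[[0.0032,-0.0147,0],0,255],[[0.0032,-0.0147,0],0,255],[[0.0032,-0.0147,0],0,255],[[0.0032,-0.0147,0],0,255]]';  python3 - <<'E'
from h import *
p,W=cloud("wrist"); cv2.imwrite("pics/xw.png",p[:,:,::-1])
E
```

```text
t: 36.4
tool_pos: [0.5449, 0.1074, 0.1395]
ee_rot: [0.632, 0.775, 0.001, 0.001]
wrist_force: [-1.3, 0.3, 4.1]
gripper_width: 0.0264
t: 37.2
tool_pos: [0.5698, -0.0106, 0.1396]
ee_rot: [0.632, 0.775, 0.002, 0.0]
wrist_force: [-0.4, -0.4, -1.0]
gripper_width: 0.0263
```

View pics/xw.png

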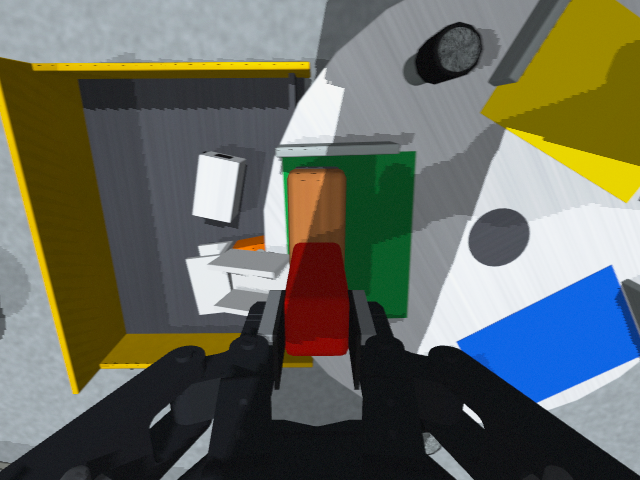

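Duct is hanging over the rim. Finish the stroke.

```bash
python3 -m pendant '[[[0.003,-0.0147,0],0,255],[[0.003,-0.0147,0],0,255],[[0.0032,-0.0147,0],0,255],[[0.0032,-0.0147,0],0,255],[[0,0,0],0,255]]';  python3 - <<'E'
from h import *
p,W=cloud("scene"); cv2.imwrite("pics/y.png",cv2.resize(p[150:350,180:447,::-1],(800,600)))
p,W=cloud("wrist"); cv2.imwrite("pics/yw.png",p[:,:,::-1])
E
```

```text
t: 37.75
tool_pos: [0.5814, -0.0718, 0.1374]
ee_rot: [0.633, 0.774, -0.001, 0.0]
wrist_force: [-0.1, 0.6, -1.5]
gripper_width: 0.0265
```

View pics/y.png

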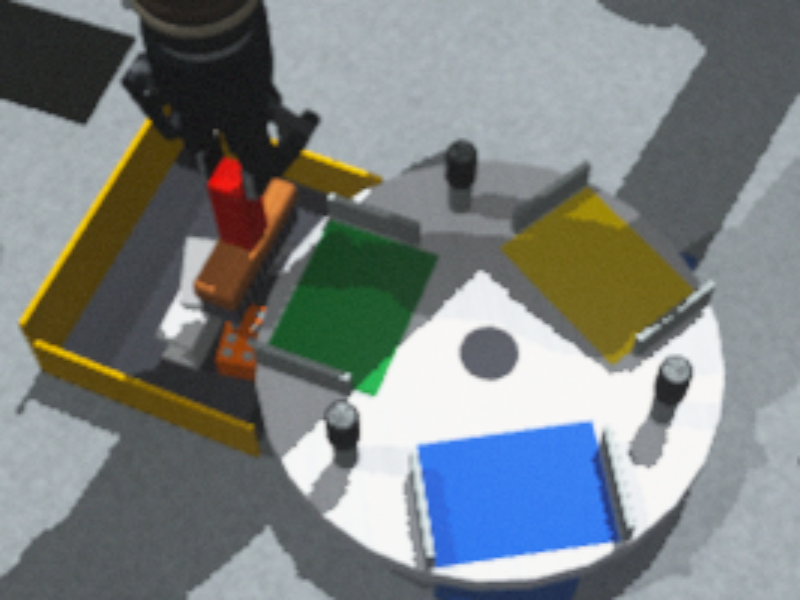

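View pics/yw.png

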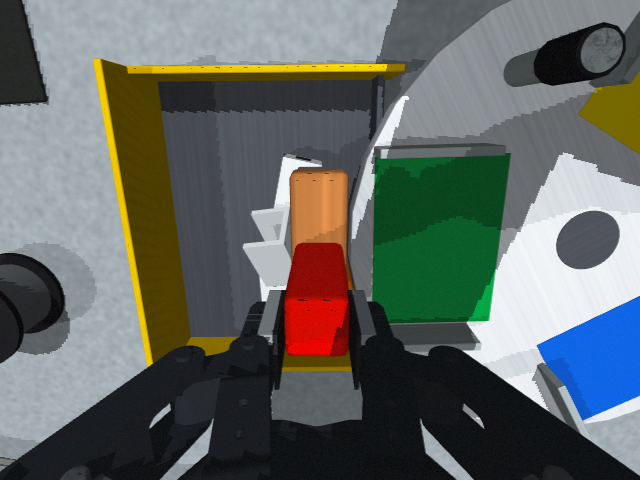

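```bash
python3 -m pendant '[[[0,0,0.03],0,255],[[0,0,0.03],0,255],[[0,0,0.032],0,255],[[-0.0068,-0.028,0],-0.1385,255],[[-0.0068,-0.028,0],-0.1385,255],[[-0.0068,-0.028,0],-0.1385,255],[[-0.0068,-0.028,0],-0.1385,255],[[-0.0068,-0.028,0],-0.1385,255]]';  python3 -m pendant '[[[-0.0068,-0.028,0],-0.1385,255],[[-0.0068,-0.028,0],-0.1385,255],[[-0.0068,-0.028,0],-0.1385,255],[[-0.0068,-0.028,0],-0.1385,255],[[-0.0068,-0.028,0],-0.1385,255],[[-0.0068,-0.028,0],-0.1385,255],[[0,0,-0.045],0,255],[[0,0,-0.045],0,255]]'; python3 -m pendant '[[[0,0,-0.04],0,255],[[0,0,-0.005],0,255],[[0,0,0],0,255],[[0,0,0],0,255]]'
python3 - <<'E'
from h import *
p,W=cloud("top"); cv2.imwrite("pics/zt.png",p[:,:,::-1]);cv2.imwrite('pics/zt2.png',cv2.resize(p[140:290,300:450,::-1],(600,600),interpolation=cv2.INTER_CUBIC))
np.savez("z.npz",p=p,W=W)
p,W=cloud("scene");cv2.imwrite('pics/zs.png',cv2.resize(p[170:320,180:330,::-1],(600,600),interpolation=cv2.INTER_CUBIC))
E
```

```text
t: 38.65
tool_pos: [0.5469, -0.2098, 0.2297]
ee_rot: [0.859, 0.512, -0.001, -0.0]
wrist_force: [0.6, 0.6, -0.7]
gripper_width: 0.0266
t: 39.45
tool_pos: [0.5072, -0.3786, 0.1399]
ee_rot: [0.992, 0.124, 0.001, 0.001]
wrist_force: [-0.3, 0.1, -2.3]
gripper_width: 0.0263
t: 39.85
tool_pos: [0.5079, -0.3778, 0.0977]
ee_rot: [0.992, 0.125, 0.001, 0.001]
wrist_force: [-0.4, 0.0, -0.8]
gripper_width: 0.0263
```

View pics/zt2.png

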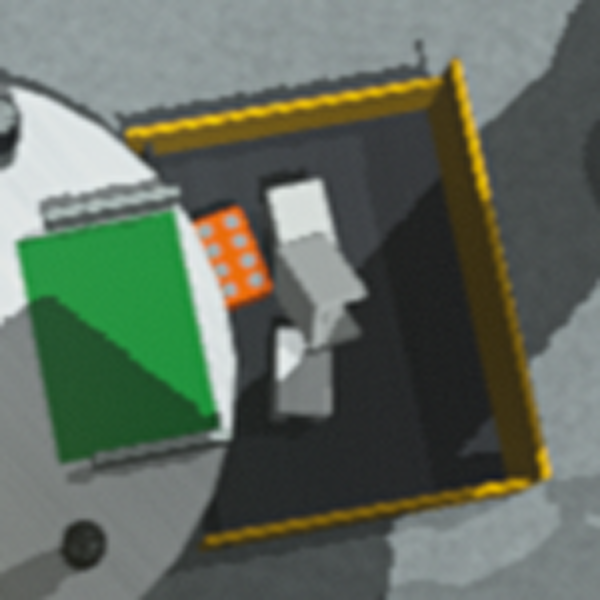

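View pics/zs.png

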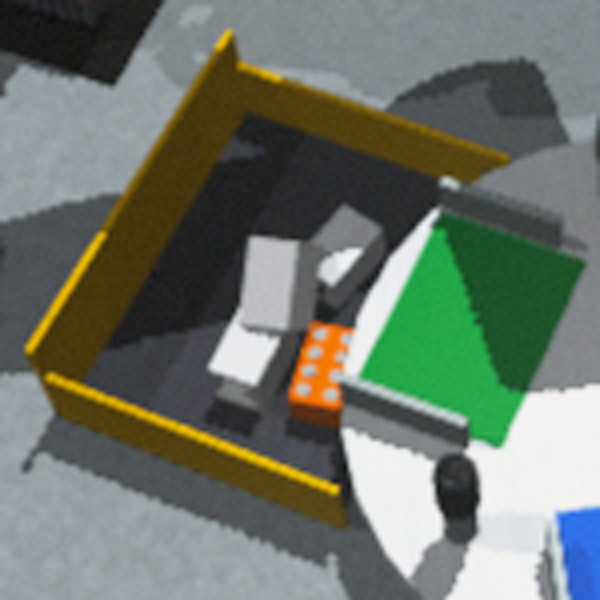

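```bash
python3 - <<'E'
from h import *
f=np.load("z.npz");p,W=f['p'],f['W'];x,y,z=W[...,0],W[...,1],W[...,2]
C=np.array([.5438,.1193]);q=np.stack([x-C[0],y-C[1]],-1);r=q@np.array([.204,-.979]);l=q@np.array([.979,.204])
for j in range(150,270,3):
    pass
k=(r>.175)&(r<.30)&(abs(l)<.1)
for zz in (.015,.03,.04,.05,.06,.07):
    m=k&(z>zz)&(z<zz+.01 if zz<.07 else z<.2)
    if m.sum(): print(zz,m.sum(),"r",r[m].min().round(3),r[m].max().round(3),"l",l[m].min().round(3),l[m].max().round(3),np.nanmax(z[m]))
E
```

```text
0.015 30 r 0.177 0.217 l -0.057 0.071 0.024802367610427867
0.03 535 r 0.175 0.242 l -0.056 0.074 0.03999565479825562
0.04 229 r 0.199 0.24 l -0.031 0.074 0.04997143800378656
0.05 117 r 0.207 0.24 l -0.018 0.039 0.05997613690960146
0.06 110 r 0.209 0.245 l -0.013 0.023 0.06990674044942313
0.07 31 r 0.212 0.242 l -0.004 0.008 0.07654418495753812
```

```bash
python3 -m pendant '[[[0,0,0.045],0,255],[[0,0,0.045],0,255],[[0,0,0.04],0,255],[[0.0067,0.0278,0],0.1385,255],[[0.0067,0.0278,0],0.1385,255],[[0.0067,0.0278,0],0.1385,255],[[0.0067,0.0278,0],0.1385,255],[[0.0067,0.0278,0],0.1385,255]]';  python3 -m pendant '[[[0.0067,0.0278,0],0.1385,255],[[0.0067,0.0278,0],0.1385,255],[[0.0067,0.0278,0],0.1385,255],[[0.0067,0.0278,0],0.1385,255],[[0.0067,0.0278,0],0.1385,255],[[0.0067,0.0278,0],0.1385,255],[[0,0,0],0,255],[[0,0,0],0,255]]'; python3 - <<'E'
from h import *
s=telemetry.get_state();print(s['tool_pos'])
p,W=cloud("wrist");cv2.imwrite('pics/aa.png',p[:,:,::-1])
E
```

```text
t: 40.75
tool_pos: [0.541, -0.2374, 0.2277]
ee_rot: [0.89, 0.456, 0.001, 0.001]
wrist_force: [-0.1, 0.5, -1.6]
gripper_width: 0.026
t: 41.55
tool_pos: [0.581, -0.0709, 0.227]
ee_rot: [0.632, 0.775, 0.001, 0.001]
wrist_force: [-0.0, -0.3, -1.7]
gripper_width: 0.0265
[ 0.58103257 -0.07091579  0.22700427]
```

View pics/aa.png

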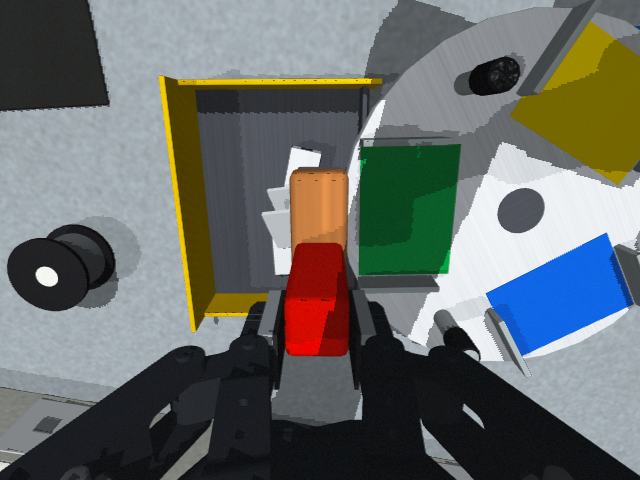

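```bash
python3 -m pendant '[[[-0.001,0.005,-0.035],0,255],[[0,0,-0.035],0,255],[[0,0,-0.014],0,255],[[0,0,-0.004],0,255],[[0,0,0],0,255]]'; python3 -m pendant '[[[0.002,-0.0098,-0.002],0,255],[[0.002,-0.0098,0],0,255],[[0.002,-0.0098,0],0,255],[[0.002,-0.0098,0],0,255],[[0.002,-0.0098,0],0,255],[[0,0,0],0,255]]'; python3 - <<'E'
from h import *
p,W=cloud("scene");cv2.imwrite('pics/ab.png',cv2.resize(p[170:320,180:330,::-1],(600,600),interpolation=cv2.INTER_CUBIC))
p,W=cloud("wrist");cv2.imwrite('pics/abw.png',p[:,:,::-1])
E
```

```text
t: 42.1
tool_pos: [0.5793, -0.0673, 0.1377]
ee_rot: [0.633, 0.774, -0.0, 0.0]
wrist_force: [-0.0, -0.7, -1.5]
gripper_width: 0.0264
t: 42.7
tool_pos: [0.5896, -0.117, 0.1349]
ee_rot: [0.633, 0.774, -0.0, -0.0]
wrist_force: [-0.1, -0.0, -0.8]
gripper_width: 0.0264
```

View pics/ab.png

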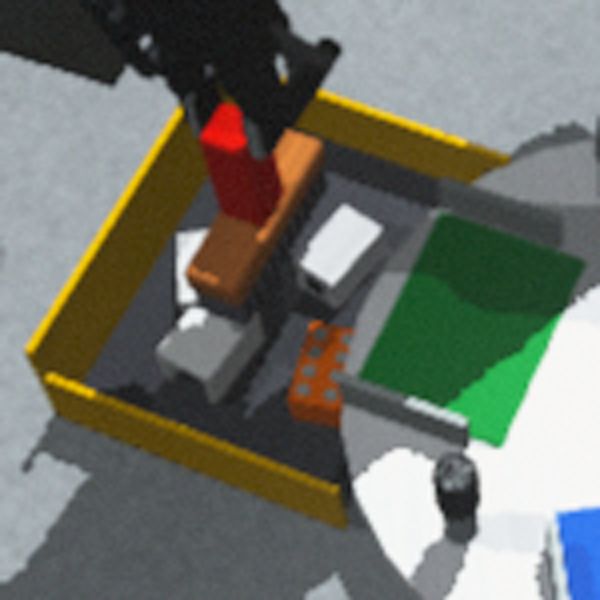

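View pics/abw.png

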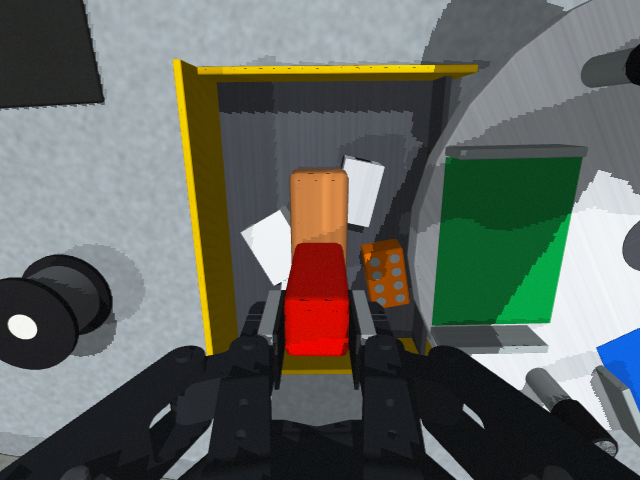

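```bash
python3 -m pendant '[[[0,0,0.03],0,255],[[0,0,0.035],0,255],[[0,0,0.03],0,255],[[-0.0079,-0.0238,0],-0.1385,255],[[-0.0079,-0.0238,0],-0.1385,255],[[-0.0079,-0.0238,0],-0.1385,255],[[-0.0079,-0.0238,0],-0.1385,255],[[-0.0079,-0.0238,0],-0.1385,255]]';  python3 -m pendant '[[[-0.0079,-0.0238,0],-0.1385,255],[[-0.0079,-0.0238,0],-0.1385,255],[[-0.0079,-0.0238,0],-0.1385,255],[[-0.0079,-0.0238,0],-0.1385,255],[[-0.0079,-0.0238,0],-0.1385,255],[[-0.0079,-0.0238,0],-0.1385,255],[[0,0,-0.045],0,255],[[0,0,-0.045],0,255]]'; python3 -m pendant '[[[0,0,-0.04],0,255],[[0,0,-0.01],0,255],[[0,0,0],0,255],[[0,0,0],0,255]]'
python3 - <<'E'
from h import *
p,W=cloud("top");cv2.imwrite('pics/ac.png',cv2.resize(p[140:290,300:450,::-1],(600,600),interpolation=cv2.INTER_CUBIC))
x,y,z=W[...,0],W[...,1],W[...,2]
C=np.array([.5438,.1193]);q=np.stack([x-C[0],y-C[1]],-1);r=q@np.array([.204,-.979]);l=q@np.array([.979,.204])
k=(r>.175)&(r<.30)&(abs(l)<.1);print("max z",np.nanmax(z[k]),np.nanpercentile(z[k],99))
E
```

```text
t: 43.6
tool_pos: [0.5495, -0.2347, 0.2303]
ee_rot: [0.859, 0.512, -0.0, -0.0]
wrist_force: [-0.4, -0.4, -1.0]
gripper_width: 0.0261
t: 44.4
tool_pos: [0.5033, -0.3784, 0.1406]
ee_rot: [0.992, 0.124, 0.002, 0.001]
wrist_force: [1.2, -0.3, -3.0]
gripper_width: 0.0266
t: 44.8
tool_pos: [0.5036, -0.3776, 0.0925]
ee_rot: [0.992, 0.125, 0.001, 0.001]
wrist_force: [0.1, 0.4, -0.6]
gripper_width: 0.0261
max z 0.04417163257841983 0.03973783347393328
```

View pics/ac.png

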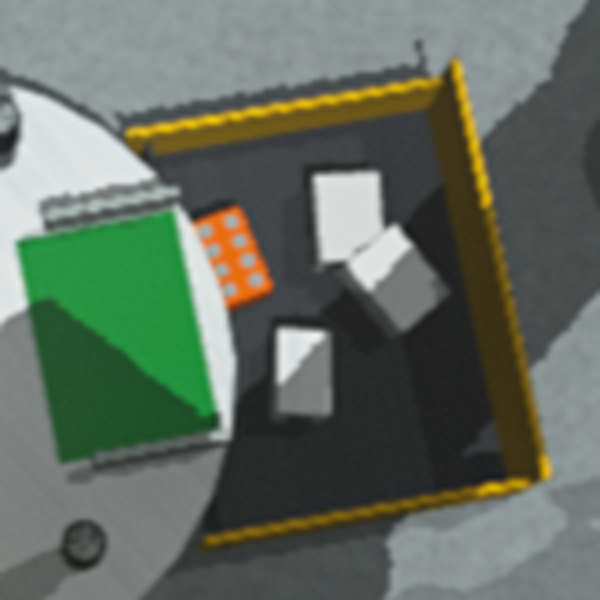

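```bash
python3 -m pendant '[[[-0.001,-0.001,-0.005],0,255],[[0,0,-0.003],0,255],[[0,0,0],0,255]]'; python3 -m pendant '[[[0,0,-0.0015],0,255],[[0,0,0],0,255]]'
```

```text
t: 45.15
tool_pos: [0.5022, -0.3787, 0.0835]
ee_rot: [0.992, 0.124, 0.001, 0.001]
wrist_force: [-0.3, -1.5, 1.2]
gripper_width: 0.0265
t: 45.35
tool_pos: [0.5025, -0.3787, 0.0835]
ee_rot: [0.992, 0.124, 0.001, 0.001]
wrist_force: [-0.4, 2.2, 10.2]
gripper_width: 0.0263
```

```bash
python3 -m pendant '[[[0,0,0.001],0,0],[[0,0,0],0,0],[[0,0,0],0,0],[[0,0,0],0,0],[[0,0,0],0,0],[[0,0,0.045],0,0],[[0,0,0.045],0,0],[[0,0,0.045],0,0]]'; python3 -m pendant '[[[0,0,0],0.083,255],[[-0.002,0.0383,0],0.083,255],[[-0.002,0.0383,0],0.083,255],[[-0.002,0.0383,0],0.083,255],[[-0.002,0.0383,0],0.083,255],[[-0.002,0.0383,0],0.083,255],[[-0.002,0.0383,0],0.083,255],[[-0.002,0.0383,0],0.083,255]]';python3 -m pendant '[[[-0.002,0.0383,0],0.083,255],[[-0.002,0.0383,0],0.083,255],[[-0.002,0.0383,0],0.004,255],[[0,0,0],0,255],[[0,0,0],0,255]]'
```

```text
t: 46.15
tool_pos: [0.5011, -0.3779, 0.218]
ee_rot: [0.992, 0.124, -0.0, -0.0]
wrist_force: [0.5, 0.1, 0.1]
gripper_width: 0.0855
t: 46.95
tool_pos: [0.4872, -0.1087, 0.2168]
ee_rot: [0.897, 0.442, 0.0, 0.0]
wrist_force: [-0.2, -0.7, -0.4]
gripper_width: -0.0002
t: 47.45
tool_pos: [0.4815, 0.0055, 0.2168]
ee_rot: [0.856, 0.517, -0.0, 0.0]
wrist_force: [-0.8, -0.2, -0.3]
gripper_width: -0.0001
```

```bash
python3 -m pendant '[[[0,0,-0.04],0,255],[[0,0,-0.045],0,255],[[0,0,-0.034],0,255],[[0,0,0],0,255],[[0,0,0],0,255]]'; python3 -m pendant '[[[-0.006,0.0034,0],-0.052,255],[[-0.0095,0.0063,0],-0.087,255],[[-0.0106,0.0086,0],-0.105,255],[[-0.0096,0.0096,0],-0.1,255]]'; python3 - <<'E'
from h import *
p,W=cloud("wrist"); cv2.imwrite("pics/adw.png",p[:,:,::-1])
E
```

```text
t: 47.95
tool_pos: [0.4814, 0.0039, 0.0983]
ee_rot: [0.857, 0.515, -0.0, -0.0]
wrist_force: [0.3, 0.0, 1.3]
gripper_width: 0.0
t: 48.35
tool_pos: [0.4486, 0.0316, 0.1013]
ee_rot: [0.933, 0.359, 0.003, 0.002]
wrist_force: [3.3, -3.5, -0.1]
gripper_width: 0.0
```

View pics/adw.png

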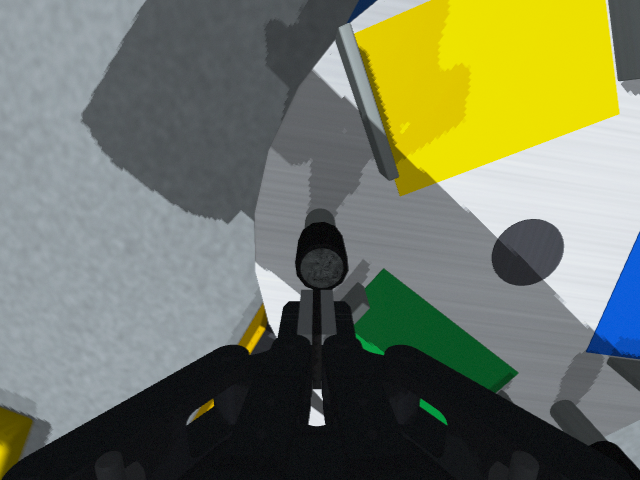

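```bash
python3 -m pendant '[[[-0.0086,0.0106,0],-0.105,255],[[-0.0074,0.0114,0],-0.105,255],[[-0.0062,0.0121,0],-0.105,255],[[-0.0049,0.0127,0],-0.105,255],[[-0.0035,0.0131,0],-0.105,255],[[-0.0021,0.0134,0],-0.105,255],[[-0.0007,0.0136,0],-0.105,255]]';  python3 -m pendant '[[[0.0007,0.0136,0],-0.105,255],[[0.0021,0.0134,0],-0.105,255],[[0.0035,0.0131,0],-0.105,255],[[0.0049,0.0127,0],-0.105,255],[[0.0062,0.0121,0],-0.105,255],[[0.0074,0.0114,0],-0.105,255],[[0.0086,0.0106,0],-0.105,255]]'; python3 - <<'E'
from h import *
p,W=cloud("wrist"); cv2.imwrite("pics/aew.png",p[:,:,::-1])
E
```

```text
t: 49.1
tool_pos: [0.4147, 0.1189, 0.1009]
ee_rot: [1.0, 0.0, 0.003, 0.001]
wrist_force: [1.0, -5.5, 3.9]
gripper_width: -0.0001
t: 49.8
tool_pos: [0.4478, 0.2074, 0.1004]
ee_rot: [0.934, -0.358, 0.001, -0.001]
wrist_force: [-0.2, -0.5, -0.4]
gripper_width: 0.0
```

View pics/aew.png

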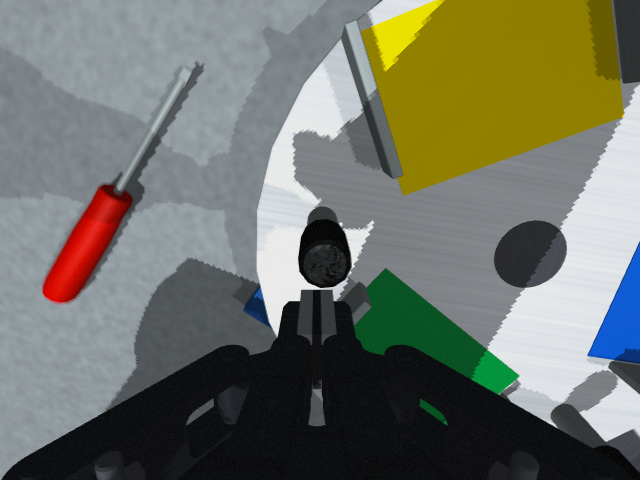

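Raise clear, retreat to a free place, wait for the detent and check everything.

```bash
python3 -m pendant '[[[0,0,0.04],0,255],[[0,0,0.045],0,255],[[0,0,0.045],0,255],[[-0.01,-0.04,0.02],0.07,255],[[-0.01,-0.04,0],0.07,255],[[-0.01,-0.04,0],0.07,255],[[-0.01,-0.04,0],0.07,255],[[-0.01,-0.04,0],0.07,255]]'; python3 -m pendant '[[[-0.01,-0.04,0],0.07,255],[[-0.01,-0.04,0],0.07,255],[[-0.01,-0.04,0],0.07,255],[[-0.01,-0.04,0],0.07,255],[[-0.01,-0.04,0],0.07,255],[[-0.01,-0.04,0],0.07,255],[[-0.01,-0.04,0],0.07,255],[[0,0,0],0,255]]'; python3 -m pendant '[[[0,0,0],0,255],[[0,0,0],0,255],[[0,0,0],0,255],[[0,0,0],0,255],[[0,0,0],0,255],[[0,0,0],0,255],[[0,0,0],0,255],[[0,0,0],0,255]]'; python3 -m pendant '[[[0,0,0],0,255],[[0,0,0],0,255],[[0,0,0],0,255],[[0,0,0],0,255],[[0,0,0],0,255],[[0,0,0],0,255],[[0,0,0],0,255],[[0,0,0],0,255]]'; python3 chk.py pics/af.png; python3 - <<'E'
from h import *
p,W=cloud("scene");cv2.imwrite('pics/afs.png',p[:,:,::-1])
E
```

```text
t: 50.65
tool_pos: [0.3955, 0.0047, 0.2498]
ee_rot: [0.983, -0.186, 0.002, -0.0]
wrist_force: [0.1, 0.3, -0.5]
gripper_width: 0.0004
t: 51.45
tool_pos: [0.3246, -0.2778, 0.2491]
ee_rot: [0.999, 0.054, 0.001, 0.001]
wrist_force: [0.9, 0.9, 0.0]
gripper_width: -0.0001
t: 52.25
tool_pos: [0.3258, -0.2734, 0.2477]
ee_rot: [0.998, 0.055, -0.0, -0.0]
wrist_force: [0.6, -0.1, 0.0]
gripper_width: 0.0002
t: 53.05
tool_pos: [0.3258, -0.2735, 0.2478]
ee_rot: [0.999, 0.055, -0.0, 0.0]
wrist_force: [0.4, 0.4, -0.1]
gripper_width: -0.0004
[ 0.32581176 -0.27349719  0.24779147]
brush 394 ((0.5038899779319763, -0.38029223680496216), (0.034034501761198044, 0.1080423966050148), 14.258050918579102)
handle -17.666692737749642 0.13041575643642156
handle 102.65580025021895 0.12939496610373977
handle -137.01435443687268 0.13002067267627443
```

View pics/af.png

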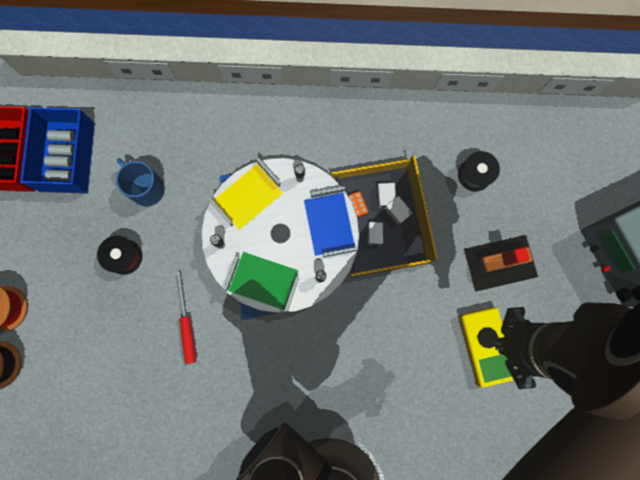

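View pics/afs.png

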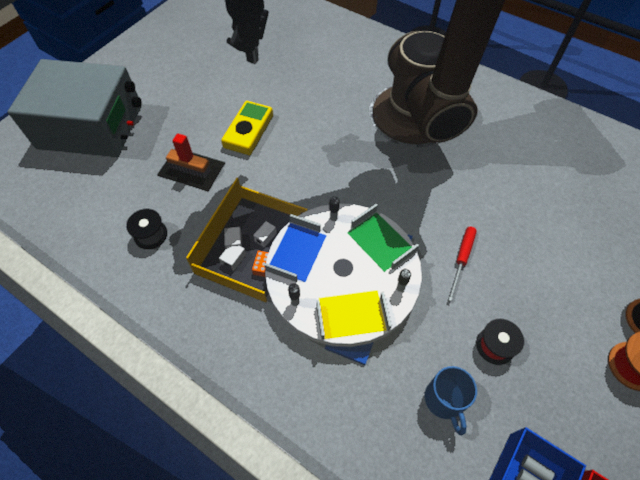

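```bash
python3 -c "
from plant import order; print(order.sign_off())"
```

```text
the job is handed in; nothing more can be done
None
```

The job is done and handed in at about 53 s. Four offcuts were present, two on blue, one on yellow and one on green. Each was swept with the brush from its own bed into the tray, with that bed clicked in front of the tray. I turned the turret by its handles with closed fingers, 120° clockwise three times: blue, yellow, green, back to blue.

**Last checks**
- **Beds and scrap:** the final pictures show all three beds empty and the four pieces in the tray. Depth taken before the last turn put their tops at 44 mm or less. The orange strip lies close to the rim, so part of it was hidden from view.
- **Turret:** blue faces the tray. The handles read the same angles as at the two earlier clicks, within 0.1°, though about 0.2–1.1° off my first reading at the start.
- **Brush:** it is standing about 2.5 mm from the middle of its pad. The robot is clear, and the other things look where they were.

**What did not go to plan**
- **First turn:** my first push slipped past the handle without turning the turret, so I repeated it.
- **Green duct:** it had shifted inwards on its bed, so I started that sweep further in. It then landed on top of two other pieces, and I nudged it down to the tray floor with the brush.

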